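Hang the refilled parts bins back on the bench rail and scan them in

ROBOT

A 6-joint arm with a two-finger parallel gripper is mounted at the origin on the work surface. World frame = base frame: x ahead of the robot, y to its left, z up, the work surface at z = 0. Lengths are in m, angles in rad, forces in N, time in s.
With the tool pointing down it reaches from about 0.35 to 0.775 m from the base axis. Payload 5.5 kg.
Tool frame: the origin (TCP) lies at the very end of the fingers, on their centre line; the grasp point (between the pads) lies 19 mm behind it; z points along the fingers, y is the line along which they close (so a half turn about z gives the same grasp; the last joint's range is limited). The gripper opens to 85 mm and grips with 20 to 120 N. Pads are 22 mm wide; open, the fingers measure 114 mm over their backs; the gripper's body (76 mm by 85 mm) begins 54 mm behind the grasp point. The pads swing forward as they close: fully open they stand 13 mm farther back than shut.
Start: joints at [-1.259, 0.313, 0.046, 1.304, 0, 1.431], TCP at [0.251, -0.517, 0.196] pointing down, gripper open.
Joint ranges: [-2.76, 2.76], [-0.86, 1.69], [-1.03, 1.26], [-2.2, 2.34], [-1.47, 1.5], [-3.14, 3.14]. Speed limits (rad/s): [2.57, 2.57, 3.14, 3.14, 3.14, 3.14].

INTERFACE

Orientations are given as a unit quaternion [w, x, y, z].
In Python, from workcell import env gives the robot as it stands. The module is installed in compiled form; this text tells all that it offers.
- The arm moves only by the tool jog_arm, never from a script. Its arguments are lists of equal length, an entry for each row: "gripper": the opening, from 0 (shut) to 1 (fully open); "offset": the shift along the world's x, y, z in cm, a list of three; "twist": the turn about the world's z in degrees. In form: {"gripper": [gripper, ...], "offset": [[dx, dy, dz], ...], "twist": [twist, ...]}. A call has exactly 8 rows; each row is the pose to reach, as a shift and turn from the pose commanded when the call began; what a row does not reach only later rows make up. A row lasts 1/8 s, in which the tool goes at most 62.5 mm and 10.7 degrees, less where a joint would pass 70% of its speed; a pose out of reach is approached as far as the arm can. A call with a gripper value outside its range is refused whole. The fingers move at their own pace and stop on an object; "squeeze" is the grip in N (left out, the last holds). Time passes only in rows, so rows that repeat a pose let the fingers close, or fill a call up. It gives the time, the measured TCP pose, the force, the opening and the grip force at its end, in the units of the state.
- env.get_state(): the state, without advancing time (a new reading comes with each control period).
- env.read_camera(name): name is "scene" or "top"; returns a dict with "image" (400x640x3 uint8, red, green, blue), "z_map" (400x640 float32, m along the optical axis (not along the pixel's ray), 0 where there is no reading), "fovy" (degrees; the focal length in pixels is half the picture's height over the tangent of half this angle, whatever the lens; pixels are square), "cx", "cy" (the principal point, pixels), "distortion" ([k1, k2, p1, p2, k3] as OpenCV has them; the pictures are not rectified), "cam_to_world" (4x4, takes a point from camera to world coordinates). Camera axes: x right, y up, looking along -z (the intrinsics and any distortion apply to the point x, -y, -z); pixel columns grow to the right and rows downward; lengths in m; the calibration is good to about 2 mm. A picture is of the moment at which its call begins.
- env.hand_in(): hands the job in; it is judged then, once.
The state is a dict: "clock": time; "joint_pos": joint angles; "qvel": joint speeds; "tau": joint torques, N m; "tcp_pos": TCP position; "orientation": TCP orientation; "wrist_force": force on the tool from outside, world axes, zero at the start; "ft_torque": the same for the moment, N m; "finger_gap": finger opening in m; "grip_force": force on a finger pad.
Only numpy, scipy, OpenCV 4.12 (cv2) and the standard library are available. Lean on these libraries where they do the work, as an engineer would, in place of code of your own. Each camera call takes 0.05 s, during which the arm holds its last target. There are 200 camera calls.

TASK

Hang the refilled parts bins that stand on the bench back on the rail: hook each on at the open end, where the raceway leaves room, and slide it along under the raceway until it is centred on its marker (longest bin at the marker farthest from the open end, middle-sized bin at the middle one, shortest at the nearest; the place of a missing bin stays empty). When all of them hang, take the scanner from its stand and book them in: scan the location plate on the rail's post first, then the bins' labels from the far marker towards the open end, each time pointing the scanner at the middle of the label from in front and close by and keeping it there for two seconds, then put the scanner back upright in its stand. Do not tip the bins over or knock the other things about.

Things in the scene. Friction and masses are not known exactly. Their poses are not given: they have to be found in the camera images.
- rail: Bin rail, fixed: flat steel bar on edge, 6 mm thick, 60 mm high, top edge 240 mm above the bench, 680 mm long along y, with an aluminium post at each end (y = -350 and +350 mm, 22 mm wide, 245 mm high). Origin: on the bench below the bar's middle; x points away from the robot, square to the bar.
- gap (a point): Middle of the loading gap, on the bar's top edge at the robot's right-hand (-y) end. For 99 mm either way along y there is no raceway over the bar, so hooks can be lowered on here. Axes as the rail's.
- plate (a point): Centre of the rail's location plate: white barcode plate 62 x 44 mm on the front of the rail's left-hand (+y) post, 201 mm above the bench, 30 mm in front of the bar's middle plane, leaning back 30 degrees from upright so that it faces the robot and up. Axes as the rail's.
- raceway (a point): White outlet raceway (box) over the bar; point: middle of its underside, 14 mm above the bar's top edge. It is 455 mm long (y), 46 mm high, and reaches from 27 mm in front of this point (4 mm in front of the bar's middle plane) to 27 mm behind. A bin's hook slides along under it but cannot be lifted on or off there. Its uprights stand behind the hooks' path.
- bin_long: The longest hang-on parts bin (may be absent): open, grey plastic, 160 mm long (x), 68 wide (y), walls 78 high at the back 70%, 47 at the front; 0.15 to 0.4 kg. Origin: centre of its underside; x points from its low front (label) to its tall back (hook). Grip it across the side walls a little in front of its middle. Hung and let go, it sags about 0.13 rad at the front. Contents are fixed.
- bin_long_hook (a point): Top of that bin's hook slot, which rests on the bar's top edge: 87 mm behind (+x) and 82 mm above the bin's origin. The slot is 14 mm wide in x, from the bin's back face to a rear lip 4 mm thick, open below and at both sides. The lip reaches 18 mm below this point; the hook's top is 4 mm above it. Hook width 60 mm (y).
- bin_long_label (a point): Centre of that bin's white barcode label (44 x 28 mm) on its front wall, which leans back 30 degrees from upright, so that the label faces forward (-x) and up. Axes as the bin's.
- bin_mid: The middle-sized hang-on parts bin (may be absent): open, grey plastic, 135 mm long (x), 62 wide (y), walls 70 high at the back 70%, 42 at the front; 0.15 to 0.4 kg. Origin: centre of its underside; x points from its low front (label) to its tall back (hook). Grip it across the side walls a little in front of its middle. Hung and let go, it sags about 0.13 rad at the front. Contents are fixed.
- bin_mid_hook (a point): Top of that bin's hook slot, which rests on the bar's top edge: 74.5 mm behind (+x) and 74 mm above the bin's origin. The slot is 14 mm wide in x, from the bin's back face to a rear lip 4 mm thick, open below and at both sides. The lip reaches 18 mm below this point; the hook's top is 4 mm above it. Hook width 54 mm (y).
- bin_mid_label (a point): Centre of that bin's white barcode label (44 x 28 mm) on its front wall, which leans back 30 degrees from upright, so that the label faces forward (-x) and up. Axes as the bin's.
- bin_short: The shortest hang-on parts bin (may be absent): open, grey plastic, 110 mm long (x), 56 wide (y), walls 62 high at the back 70%, 37 at the front; 0.15 to 0.4 kg. Origin: centre of its underside; x points from its low front (label) to its tall back (hook). Grip it across the side walls a little in front of its middle. Hung and let go, it sags about 0.13 rad at the front. Contents are fixed.
- bin_short_hook (a point): Top of that bin's hook slot, which rests on the bar's top edge: 62 mm behind (+x) and 66 mm above the bin's origin. The slot is 14 mm wide in x, from the bin's back face to a rear lip 4 mm thick, open below and at both sides. The lip reaches 18 mm below this point; the hook's top is 4 mm above it. Hook width 48 mm (y).
- bin_short_label (a point): Centre of that bin's white barcode label (44 x 28 mm) on its front wall, which leans back 30 degrees from upright, so that the label faces forward (-x) and up. Axes as the bin's.
- mark_far: Station marker farthest from the loading gap; the longest bin's place: black plastic clip 24 mm wide over the raceway with a white line across its middle. Origin: on the bar's top edge directly below the white line; axes as the rail's. The clip cannot be moved.
- mark_middle: Station marker between the other two; the middle-sized bin's place: black plastic clip 24 mm wide over the raceway with a white line across its middle. Origin: on the bar's top edge directly below the white line; axes as the rail's. The clip cannot be moved.
- mark_near: Station marker nearest to the loading gap; the shortest bin's place: black plastic clip 24 mm wide over the raceway with a white line across its middle. Origin: on the bar's top edge directly below the white line; axes as the rail's. The clip cannot be moved.
- scanner: Pistol barcode scanner, 0.19 kg: upright handle 38 x 30 mm (x, y), 100 mm long; on it a head with x from -39 to +62 mm, 50 mm wide (y), z from 97 to 137 mm. Origin: centre of the handle's underside; x is where it looks, z up. Centre of mass near x = 6, z = 95 mm; grip it from above across the head's sides. It reads what it points at, with no trigger.
- scanner_nose (a point): Centre of the scanner's window, 63 mm ahead (+x) of the scanner's origin and 117 mm above it; the beam runs along +x from here. Axes as the scanner's. It reads at 20 to 150 mm.
- stand: The scanner's desk stand, fixed: base 110 x 90 x 12 mm with an upright cup of inside 48 x 40 mm (x, y), walls 5 mm thick, rim 57 mm above the bench. Origin: on the bench under the cup's middle. The parked scanner stands on the cup's floor, 12 mm above the bench, looking along the stand's x (4 to 5 mm play on each side).
- tub: Bystander: white plastic tub of putty with a lid, 97 mm across, 90 mm high. Origin: centre of its underside.
- motor: Bystander: small electric motor standing on end, 38 mm across, 44 mm high. Origin: centre of its underside.
- tape: Bystander: roll of tape lying flat, 100 mm across, 24 mm high. Origin: centre of its underside.
- screwdriver: Bystander: screwdriver lying on the bench. Origin: centre of its underside.
Mind the look-alikes: they are no part of the job. Leave any purple look-alike of the stand alone.

How it is judged:
On the way, in this order (a step that is already met when the one before it is completed fails the run):
1. all the bins present hang on the rail, each centred on its own marker (z of bin_long_hook in the frame of rail between 0.23 and 0.25 m and x of bin_long_hook in the frame of rail between -0.01 and 0.01 m and y of bin_long_hook in the frame of mark_far between -0.012 and 0.012 m and angle between each of bin_long, bin_mid, bin_short's own z axis and vertical below 0.3 rad and z of bin_mid_hook in the frame of rail between 0.23 and 0.25 m and x of bin_mid_hook in the frame of rail between -0.01 and 0.01 m and y of bin_mid_hook in the frame of mark_middle between -0.012 and 0.012 m and z of bin_short_hook in the frame of rail between 0.23 and 0.25 m and x of bin_short_hook in the frame of rail between -0.01 and 0.01 m and y of bin_short_hook in the frame of mark_near between -0.012 and 0.012 m), for 0.3 s.
2. the scanner is held pointing at the rail's location plate (x of plate in the frame of scanner_nose between 0.02 and 0.15 m and y of plate in the frame of scanner_nose between -0.016 and 0.016 m and z of plate in the frame of scanner_nose between -0.016 and 0.016 m and angle between the x axis of scanner and the x axis of rail, either way round below 0.85 rad), for 1.5 s.
3. the scanner is held pointing at the label of the longest bin (x of bin_long_label in the frame of scanner_nose between 0.02 and 0.15 m and y of bin_long_label in the frame of scanner_nose between -0.016 and 0.016 m and z of bin_long_label in the frame of scanner_nose between -0.016 and 0.016 m and angle between the x axis of scanner and the x axis of bin_long, either way round below 0.85 rad), for 1.5 s.
4. the scanner is held pointing at the label of the middle-sized bin (x of bin_mid_label in the frame of scanner_nose between 0.02 and 0.15 m and y of bin_mid_label in the frame of scanner_nose between -0.016 and 0.016 m and z of bin_mid_label in the frame of scanner_nose between -0.016 and 0.016 m and angle between the x axis of scanner and the x axis of bin_mid, either way round below 0.85 rad), for 1.5 s.
5. the scanner is held pointing at the label of the shortest bin (x of bin_short_label in the frame of scanner_nose between 0.02 and 0.15 m and y of bin_short_label in the frame of scanner_nose between -0.016 and 0.016 m and z of bin_short_label in the frame of scanner_nose between -0.016 and 0.016 m and angle between the x axis of scanner and the x axis of bin_short, either way round below 0.85 rad), for 1.5 s.
At the end, for the whole second after the job is handed in: Each bin present hangs on the bar (hook point within 10 mm of the top edge in height and depth), within 12 mm of its marker along the rail, tilted under 0.3 rad; the scanner stands in its cup (within 12 mm, foot on the cup floor within 10 mm, tilted under 0.25 rad); all at rest (all of step 1 and linear speed of each of bin_long, bin_mid, bin_short, scanner below 0.03 m/s and z of scanner in the frame of stand between 0.006 and 0.022 m and horizontal distance between scanner and stand below 0.012 m and angle between scanner's own z axis and vertical below 0.25 rad); the robot touches nothing.
It fails at once if a bin is tipped by more than about 45 degrees (its contents would spill) (angle between any of bin_long, bin_mid, bin_short's own z axis and vertical above 0.8 rad).
It fails at once if a bystander is shoved more than 60 mm from its place (distance of any of tub, motor, tape, screwdriver from where it was at the start of the episode above 0.06 m).
Of bin_long, bin_mid, bin_short only 2 to 3 are there at a start; the rules pass over those that are not, and their reading is None.
At some moment in a run one of bin_long, bin_mid, bin_short may be knocked a few centimetres aside while the robot is not near it.
It also fails if it takes over 210 s, if anything falls off the work surface, if the arm or the gripper's body presses on something with over 40 N, if the wrist force passes 120 N, or if a joint passes its speed limit or range.

## Working session

There is one attempt and no reset: what is moved stays moved. The work goes in short steps, Python scripts to look and compute and a tool call to move; the robot and the scene stay as the last step left them, time stands still between calls to the robot, and variables do not carry over. Pictures are saved under pics/ and viewed, at most 14 in all, crops included, and the job is handed in when it is done.

Besides the shell and the picture viewer there is one more tool, called as a command line: name --pt "numbers of a row" for each row, then --argument value for the rest. jog_arm: Moves the arm, as the interface text tells. Its arguments: {"type":"object","properties":{"gripper":{"type":"array"},"offset":{"type":"array"},"twist":{"type":"array"},"squeeze":{"type":"number"}},"required":["gripper","offset","twist"]}

```bash
mkdir -p pics
cat > h.py <<'E'
import numpy as np, cv2
from workcell import env
def cam(n):
    c=env.read_camera(n); im=c["image"]; H,W=im.shape[:2]
    f=H/2/np.tan(np.radians(c["fovy"])/2)
    K=np.array([[f,0,c["cx"]],[0,f,c["cy"]],[0,0,1.]])
    c["K"]=K; c["D"]=np.array(c["distortion"],float)
    v,u=np.mgrid[0:H,0:W]
    p=cv2.undistortPoints(np.stack([u,v],-1).reshape(-1,1,2).astype(np.float64),K,c["D"]).reshape(H,W,2)
    z=c["z_map"].astype(float)
    P=np.stack([p[...,0]*z,-p[...,1]*z,-z],-1)
    T=np.array(c["cam_to_world"]); c["T"]=T
    Wd=P@T[:3,:3].T+T[:3,3]; Wd[z==0]=np.nan
    c["W"]=Wd
    return c
def save(c,n,box=None,s=1):
    im=c["image"][:,:,::-1]
    if box: im=im[box[1]:box[3],box[0]:box[2]]
    cv2.imwrite("pics/"+n,cv2.resize(im,None,fx=s,fy=s,interpolation=cv2.INTER_CUBIC) if s!=1 else im)
E
python3 - <<'E'
from h import *
for n in("scene","top"):
    c=cam(n); save(c,n+"0.png"); print(n,c["fovy"],c["D"],c["T"].round(3).tolist())
print(env.get_state())
E
```

```text
scene 47.190670029380186 [-0.10913423  0.          0.          0.          0.        ] [[0.808, -0.46, 0.369, 1.02], [0.59, 0.622, -0.515, -0.635], [0.007, 0.634, 0.774, 1.172], [0.0, 0.0, 0.0, 1.0]]
top 57.95214750731141 [-0.03720678  0.          0.          0.          0.        ] [[0.026, 0.983, -0.181, 0.316], [-1.0, 0.025, -0.007, 0.009], [-0.002, 0.182, 0.983, 1.339], [0.0, 0.0, 0.0, 1.0]]
{'clock': 0.1, 'joint_pos': array([-1.25859019e+00,  3.13895053e-01,  4.51050070e-02,  1.30357064e+00,
       -1.85587296e-05,  1.43120213e+00]), 'qvel': array([ 0.00020321, -0.00180449,  0.00086459,  0.00122017, -0.00340591,
        0.00132762]), 'tau': array([ 2.07889556e-03, -4.81728244e+01,  2.99242187e+01,  1.27884923e-02,
       -2.42960296e-04,  1.47712916e-05]), 'tcp_pos': array([ 0.25087331, -0.51683961,  0.19562035]), 'orientation': array([-7.78467348e-04,  9.74592579e-01,  2.23983690e-01, -7.66677230e-05]), 'wrist_force': array([-0.18188895,  0.90303902,  0.28302714]), 'ft_torque': array([-0.00896534,  0.03123588,  0.01401164]), 'grip_force': 0.0, 'finger_gap': 0.08545124072278891}
```

View pics/scene0.png

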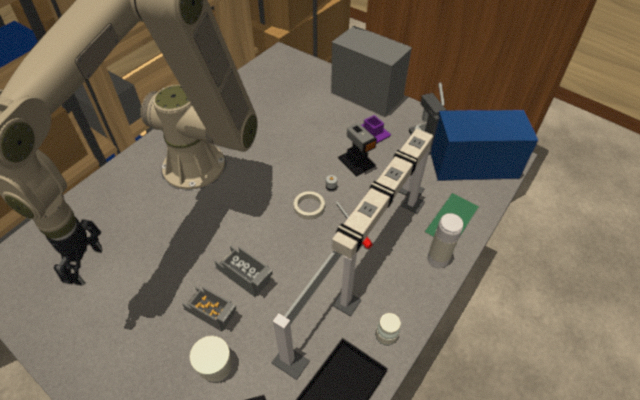

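View pics/top0.png

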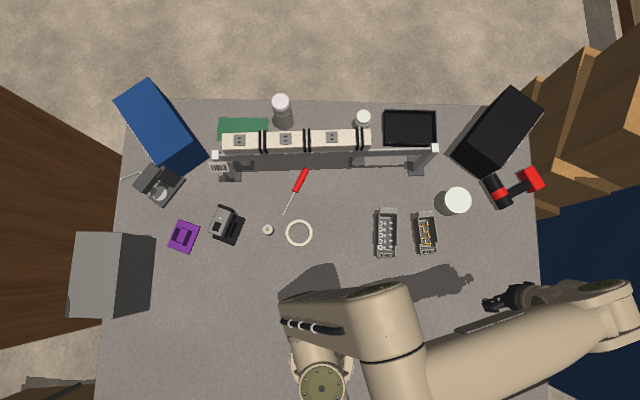

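The scene view shows the gripper at left, two bins at (245,268) and (210,305), the scanner at (358,145) beside the purple decoy (375,128), and the rail with raceway and three clips. In the top view the bins are at (385,232) and (425,232), the scanner at (228,222), the purple stand at (184,236) and the clips at about x=263, 307 and 368.

```bash
cat > m1.py <<'E'
from h import *
c=cam("top"); W=c["W"]
def reg(b,zlo,zhi):
    p=W[b[1]:b[3],b[0]:b[2]].reshape(-1,3); p=p[np.isfinite(p).all(1)]
    return p[(p[:,2]>zlo)&(p[:,2]<zhi)]
def rect(n,b,zlo,zhi):
    p=reg(b,zlo,zhi)
    r=cv2.minAreaRect((p[:,:2]*1000).astype(np.float32))
    print(n,len(p),"c",np.round(r[0],1),"s",np.round(r[1],1),"a",round(r[2],1),"z",np.percentile(p[:,2],[2,50,98]).round(3))
b1=(365,200,403,265);b2=(405,203,442,262)
print("bench z",np.nanmedian(W[270:290,180:240,2]))
for n,b in(("A",b1),("B",b2)):
    rect(n,b,.012,.12); rect(n+"hi",b,.05,.12)
rect("scanner",(203,198,250,250),.02,.2); rect("scanhi",(203,198,250,250),.115,.2)
rect("tub",(435,180,480,220),.05,.12); rect("tape",(280,215,318,250),.01,.1);rect("motor",(258,222,277,238),.02,.1)
rect("race",(220,122,372,155),.27,.33)
rect("bar",(374,140,432,165),.22,.2425)
rect("postL",(208,148,222,162),.235,.26);rect("postR",(428,140,442,155),.235,.26)
save(c,"a.png",(200,110,450,270),3)
E
python3 m1.py
```

```text
bench z 0.00034167549054853197
A 975 c [ 448.7 -221. ] s [ 69.3 173.4] a 89.1 z [0.013 0.033 0.089]
Ahi 310 c [ 459.9 -221.1] s [ 69.3 151.1] a 89.1 z [0.052 0.079 0.091]
B 792 c [ 473.1 -370.2] s [ 95.3 194.1] a 81.7 z [0.013 0.036 0.082]
Bhi 261 c [ 468.6 -363. ] s [117.   65.6] a 7.8 z [0.052 0.071 0.083]
scanner 638 c [464.  341.6] s [ 70.4 102.8] a 71.1 z [0.032 0.148 0.154]
scanhi 526 c [466.6 349.2] s [ 54.3 102.8] a 71.1 z [0.119 0.149 0.154]
tub 633 c [ 565.5 -466.4] s [93.7 93.5] a 2.8 z [0.054 0.09  0.096]
tape 268 c [442.7  98.8] s [ 99. 103.] a 3.9 z [0.012 0.024 0.03 ]
motor 96 c [450.5 206.9] s [35.8 35.2] a 65.3 z [0.029 0.045 0.052]
race 3012 c [701.2  93.5] s [ 64.8 451.6] a 3.1 z [0.274 0.301 0.307]
bar 218 c [ 691.1 -244.1] s [ 30.5 184.9] a 7.7 z [0.221 0.236 0.242]
postL 81 c [662.6 350.4] s [29.5 29.8] a 0.0 z [0.237 0.245 0.25 ]
postR 85 c [ 703.9 -338.8] s [32.5 29.3] a 89.8 z [0.237 0.245 0.249]
```

View pics/a.png

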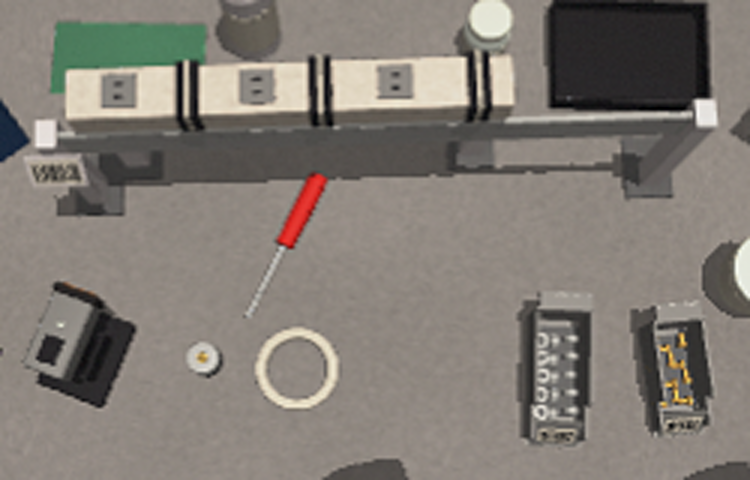

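```bash
cat >> h.py <<'E'
def ray(c,u,v,z):
    p=cv2.undistortPoints(np.array([[[u,v]]],float),c["K"],c["D"])[0,0]
    d=c["T"][:3,:3]@np.array([p[0],-p[1],-1]); o=c["T"][:3,3]
    return o+d*(z-o[2])/d[2]
def proj(c,P):
    q=(np.asarray(P,float).reshape(-1,3)-c["T"][:3,3])@c["T"][:3,:3]; q=q*[1,-1,-1]
    return cv2.projectPoints(q,np.zeros(3),np.zeros(3),c["K"],c["D"])[0].reshape(-1,2)
E
cat > m2.py <<'E'
from h import *
c=cam("top"); W=c["W"]; z=W[...,2]
m=np.zeros(z.shape,bool); m[118:165,216:376]=1
def R(n,m):
    p=W[m]; r=cv2.minAreaRect((p[:,:2]*1000).astype(np.float32)); 
    l=cv2.fitLine((p[:,:2]*1000).astype(np.float32),cv2.DIST_HUBER,0,.01,.01).ravel()
    print(n,m.sum(),np.round(r[0],1),np.round(r[1],1),round(r[2],2),"line",l.round(3), "mean",(p.mean(0)*1000).round(1))
R("race",m&(z>.296)&(z<.3035)&(c["image"].min(2)>120))
m[:]=0;m[135:165,374:428]=1
R("bar",m&(z>.236)&(z<.244))
# white post tops centroid
im=c["image"].astype(int)
for n,b in(("L",(208,145,224,165)),("R",(426,138,444,156))):
    s=np.zeros(z.shape,bool); s[b[1]:b[3],b[0]:b[2]]=1
    s&=(im.min(2)>150); v,u=np.nonzero(s); print(n,s.sum(),u.mean(),v.mean(),ray(c,u.mean(),v.mean(),.245).round(4))
save(c,"clips.png",(225,118,385,165),5)
s=cam("scene"); save(s,"clips_s.png",(330,120,450,260),4)
E
python3 m2.py; python3 -c "
import cv2,numpy as np
a=cv2.imread('pics/clips.png');b=cv2.imread('pics/clips_s.png')
b=b[:, :480]; print(a.shape,b.shape)
o=np.zeros((600,800,3),np.uint8);o[:235,:800]=a;
b=cv2.resize(b,(312,364));o[236:600,:312]=b;cv2.imwrite('pics/cl.png',o)"
```

```text
race 1760 [699.9  93.8] [ 57.3 452.2] 3.3 line [ 5.70000e-02 -9.98000e-01  6.99827e+02  9.92940e+01] mean [699.9  99.3 300.6]
bar 122 [ 697.8 -236.3] [  8.2 170.4] 3.28 line [ 6.10000e-02 -9.98000e-01  6.97285e+02 -2.37298e+02] mean [ 697.4 -238.   240.1]
L 119 215.63025210084032 155.78151260504202 [0.6574 0.3511 0.245 ]
R 73 434.2191780821918 147.12328767123287 [ 0.7038 -0.3423  0.245 ]
(235, 800, 3) (560, 480, 3)
```

View pics/cl.png

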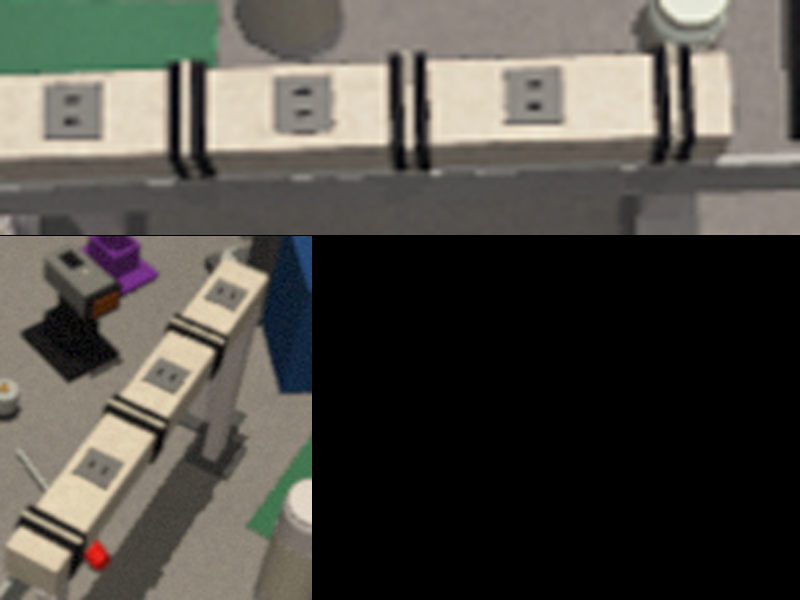

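The clip crop shows the white lines at crop (187,108), (407,105) and (673,103), which are full-picture pixels (262.4,139.6), (306.4,139.0) and (359.6,138.6). The scanner points roughly towards the rail.

```bash
cat > m3.py <<'E'
from h import *
c=cam("top"); W=c["W"]
o=np.array([.683,.0073]); yaw=np.radians(3.4); Rr=np.array([[np.cos(yaw),-np.sin(yaw)],[np.sin(yaw),np.cos(yaw)]])
for n,u,v in(("far",262.4,139.6),("mid",306.4,139),("near",359.6,138.6)):
    p=ray(c,u,v,.302)[:2]; r=Rr.T@(p-o); print(n,p.round(4),"rail",r.round(4),"on bar",(o+Rr@[0,r[1]]).round(4))
r=Rr.T@(np.array([.6999,.0938])-o);print("race c in rail",r.round(4), "gap c world",(o+Rr@[0,r[1]-.2275-.099]).round(4))
def box(n,b,zlo,zhi):
    p=W[b[1]:b[3],b[0]:b[2]].reshape(-1,3); p=p[np.isfinite(p).all(1)]; p=p[(p[:,2]>zlo)&(p[:,2]<zhi)][:,:2]*1000
    best=None
    for a in np.radians(np.arange(-25,25,.25)):
        q=p@np.array([[np.cos(a),-np.sin(a)],[np.sin(a),np.cos(a)]])
        lo,hi=np.percentile(q,2,0),np.percentile(q,98,0); w=hi-lo
        if best is None or w[1]<best[0]: best=(w[1],a,w,(lo+hi)/2)
    _,a,w,m=best; print(n,len(p),"yaw",np.degrees(a).round(2),"size",w.round(1),"c",(np.array([[np.cos(a),-np.sin(a)],[np.sin(a),np.cos(a)]])@m).round(1))
b1=(365,200,403,265);b2=(405,203,442,262)
box("A all",b1,.025,.12);box("A walls",b1,.068,.0815);box("A front",b1,.03,.052)
box("B all",b2,.025,.12);box("B walls",b2,.062,.0735);box("B hook",b2,.0745,.09);box("A hook",b1,.083,.1)
# scanner head
p=W[198:250,203:250].reshape(-1,3);p=p[(p[:,2]>.143)&(p[:,2]<.155)]
r=cv2.minAreaRect((p[:,:2]*1000).astype(np.float32));print("scan head",r)
E
python3 m3.py
```

```text
far [0.6938 0.1952] rail [0.022 0.187] on bar [0.6719 0.1939]
mid [0.6989 0.0622] rail [0.0192 0.0539] on bar [0.6798 0.0611]
near [ 0.7043 -0.0985] rail [ 0.015  -0.1069] on bar [ 0.6893 -0.0994]
race c in rail [0.022  0.0853] gap c world [ 0.6973 -0.2334]
A all 633 yaw -0.5 size [163.1  67.9] c [ 452.2 -220.9]
A walls 109 yaw -0.25 size [113.4  67.6] c [ 464.6 -221.5]
A front 221 yaw 0.25 size [144.4  66.9] c [ 441.1 -219.8]
B all 509 yaw 7.75 size [141.2  64.4] c [ 456.5 -365.2]
B walls 98 yaw 8.25 size [92.9 64. ] c [ 462.3 -364.4]
B hook 100 yaw -25.0 size [90.9 51.6] c [ 490.7 -348. ]
A hook 109 yaw 24.75 size [38.5 55.6] c [ 522. -222.]
scan head ((466.2979736328125, 349.9566345214844), (53.840763092041016, 101.55156707763672), 70.21507263183594)
```

jog_arm --gripper '[1,1,1,1,1,1,1,1]' --pt "2.5 4.2 0" --pt "5 8.4 0" --pt "7.6 12.7 0" --pt "10.2 17 0" --pt "12.7 21.2 0" --pt "15.3 25.4 0" --pt "17.8 29.6 0" --pt "17.8 29.6 0" --twist '[-5,-10,-15,-20,-26,-26,-26,-26]'

```text
clock: 1.3
tcp_pos: [0.4301, -0.2187, 0.1966]
orientation: [-0.0, 1.0, 0.002, 0.0]
wrist_force: [-0.8, -0.9, -0.8]
finger_gap: 0.0853
grip_force: 0.0
```

jog_arm --gripper '[1,1,1,1,1,0.6,0.4,0.4]' --pt "0 -0.2 -5" --pt "0 -0.2 -10" --pt "0 -0.2 -14" --pt "0 -0.2 -16.3" --pt "0 -0.2 -16.3" --pt "0 -0.2 -16.3" --pt "0 -0.2 -16.3" --pt "0 -0.2 -16.3" --twist '[0,0,0,0,0,0,0,0]' --squeeze 50

```text
clock: 2.3
tcp_pos: [0.4296, -0.224, 0.0354]
orientation: [0.001, 1.0, -0.001, 0.001]
wrist_force: [-2.2, 2.6, 5.9]
finger_gap: 0.0646
grip_force: 54.0
```

jog_arm --gripper '[0.4,0.4,0.4,0.4,0.4,0.4,0.4,0.4]' --pt "0 0 0" --pt "0 0 0" --pt "0 0 0" --pt "0 0 0" --pt "0 0 0" --pt "0 0 0.5" --pt "0 0 2" --pt "0 0 2" --twist '[0,0,0,0,0,0,0,0]' --squeeze 50

```text
clock: 3.3
tcp_pos: [0.4303, -0.2243, 0.0551]
orientation: [0.001, 1.0, -0.001, 0.001]
wrist_force: [0.2, 0.7, -3.8]
finger_gap: 0.064
grip_force: 56.1
```

jog_arm --gripper '[0.4,0.4,0.4,0.4,0.4,0.4,0.4,0.4]' --pt "0 0 4.5" --pt "0 0 9" --pt "2 0 13.5" --pt "5 -0.5 17" --pt "9 -1 18.5" --pt "12.5 -1.2 18.5" --pt "14 -1.5 18.5" --pt "14 -1.5 18.5" --twist '[0,0,0,1,2,3.5,3.5,3.5]'

```text
clock: 4.3
tcp_pos: [0.5697, -0.2383, 0.2373]
orientation: [-0.0, 1.0, 0.03, -0.001]
wrist_force: [-0.5, 0.3, -3.6]
finger_gap: 0.0642
grip_force: 57.6
```

```bash
cat > m4.py <<'E'
from h import *
import sys
c=cam("top"); s=cam("scene"); st=env.get_state(); t=st["tcp_pos"]; print(t.round(4),st["orientation"].round(4),st["wrist_force"].round(1))
W=c["W"]
o=np.array([.683,.0073]); yaw=np.radians(3.4); R=np.array([[np.cos(yaw),-np.sin(yaw)],[np.sin(yaw),np.cos(yaw)]])
e=[R@[x,y] for x,y in((.095,.03),(.095,-.03),(.0,0))]
q=proj(c,[[t[0]+.095,t[1],t[2]+.04]])[0]; print("hook approx px",q)
u,v=map(int,q); b=(max(u-60,0),max(v-40,0),u+60,v+70)
save(c,"g_top.png",b,4)
q=proj(s,[[t[0]+.06,t[1],t[2]+.04]])[0]; u,v=map(int,q); save(s,"g_sc.png",(max(u-60,0),max(v-50,0),u+60,v+60),4); print(b,u,v)
a=cv2.imread("pics/g_top.png"); d=cv2.imread("pics/g_sc.png"); h=min(a.shape[0],d.shape[0])
cv2.imwrite("pics/"+sys.argv[1],cv2.resize(np.hstack([a[:h],d[:h]]),(800,int(800*h/(a.shape[1]+d.shape[1])))))
p=W[b[1]:b[3],b[0]:b[2]].reshape(-1,3);p=p[np.isfinite(p).all(1)]
hk=t[2]+.0465+.004
m=(abs(p[:,2]-hk)<.004)&(p[:,0]>t[0]+.05)&(abs(p[:,1]-t[1])<.05); h=p[m]; print("hook top pts",m.sum())
if m.sum()>5:
    r=cv2.minAreaRect((h[:,:2]*1000).astype(np.float32)); print(r, "med z",np.median(h[:,2]))
    l=(h[:,:2]-t[:2])@R; print("rel tool, rail axes pct",np.percentile(l,[2,50,98],axis=0).round(4).tolist())
E
python3 m4.py gA.png
```

```text
[ 0.5684 -0.2381  0.2379] [-3.000e-04  9.996e-01  2.960e-02 -7.000e-04] [ 1.4  0.1 -3.7]
hook approx px [404.17099017 155.24739904]
(344, 115, 464, 225) 283 260
hook top pts 103
((664.2006225585938, -229.8753204345703), (20.762224197387695, 62.589141845703125), 1.6083928346633911) med z 0.2860230687097445
rel tool, rail axes pct [[0.0859, -0.0282], [0.0965, 0.002], [0.1068, 0.0298]]
```

View pics/gA.png

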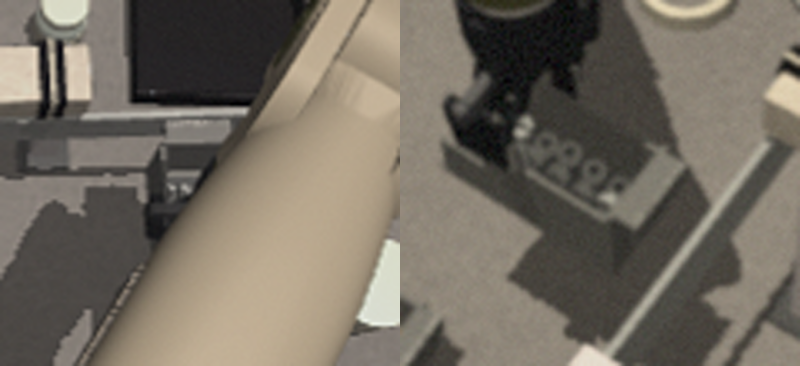

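The hook plate shows at top-crop (195,130). In the scene crop the bin hangs level in the fingers, in front of the bar, with its hook plate at (655,190). Next I cross-check the hook-to-bar distance with both cameras.

```bash
cat > m5.py <<'E'
from h import *
o=np.array([.683,.0073]); yaw=np.radians(3.4); R=np.array([[np.cos(yaw),-np.sin(yaw)],[np.sin(yaw),np.cos(yaw)]])
st=env.get_state(); t=st["tcp_pos"]; print(t.round(4))
for n in("top","scene"):
    p=cam(n)["W"].reshape(-1,3);p=p[np.isfinite(p).all(1)]
    l=np.c_[(p[:,:2]-o)@R,p[:,2]]; tl=(t[:2]-o)@R
    h=l[(abs(l[:,2]-t[2]-.0485)<.006)&(l[:,0]>tl[0]+.06)&(l[:,0]<tl[0]+.12)&(abs(l[:,1]-tl[1])<.04)]
    b=l[(abs(l[:,2]-.24)<.0025)&(abs(l[:,0])<.012)&(l[:,1]<-.15)&(l[:,1]>-.33)]
    print(n,"hook",len(h),np.percentile(h[:,0],[3,50,97]).round(4),"y",np.percentile(h[:,1],[3,50,97]).round(4),"z",np.median(h[:,2]).round(4),"bar x",len(b),np.percentile(b[:,0],[3,50,97]).round(4),"y", np.percentile(b[:,1],[3,97]).round(3))
    if len(h)>8: print(" hook yaw rel rail",cv2.minAreaRect((h[:,:2]*1000).astype(np.float32))[1:], )
E
python3 m5.py
```

```text
[ 0.5684 -0.2381  0.2379]
top hook 148 [-0.0451 -0.0344 -0.0231] y [-0.2645 -0.2372 -0.2075] z 0.2849 bar x 80 [-0.0031  0.      0.0035] y [-0.293 -0.155]
 hook yaw rel rail ((33.30350875854492, 65.81055450439453), 9.588720321655273)
scene hook 253 [-0.0426 -0.0325 -0.0211] y [-0.2694 -0.2397 -0.2085] z 0.2837 bar x 171 [-0.0013  0.0023  0.0055] y [-0.325 -0.155]
 hook yaw rel rail ((44.04473114013672, 67.17505645751953), 5.97700309753418)
```

jog_arm --gripper '[0.4,0.4,0.4,0.4,0.4,0.4,0.4,0.4]' --pt "1.5 0.1 0" --pt "3 0.2 0" --pt "3.4 0.2 0" --pt "3.4 0.2 0" --pt "3.4 0.2 -1" --pt "3.4 0.2 -2" --pt "3.4 0.2 -3" --pt "3.4 0.2 -3" --twist '[0,0,0,0,0,0,0,0]'

```text
clock: 5.5
tcp_pos: [0.6021, -0.2359, 0.2068]
orientation: [-0.001, 1.0, 0.03, -0.001]
wrist_force: [-0.8, 0.2, -2.8]
finger_gap: 0.064
grip_force: 57.2
```

```bash
python3 - <<'E'
from h import *
s=cam("scene"); save(s,"hook1.png",(240,210,380,330),5); print(env.get_state()["wrist_force"],env.get_state()["tcp_pos"])
E
python3 m5.py
```

```text
[ 0.07476177 -0.05645069 -2.63693544] [ 0.60251954 -0.23610288  0.20766648]
[ 0.6025 -0.2361  0.2077]
top hook 118 [-0.0107  0.0006  0.0107] y [-0.2609 -0.2325 -0.2093] z 0.2552 bar x 44 [-0.0114 -0.001   0.0039] y [-0.25  -0.155]
 hook yaw rel rail ((60.50459671020508, 39.099815368652344), 88.43348693847656)
scene hook 250 [-0.0078  0.0028  0.0137] y [-0.2696 -0.2398 -0.21  ] z 0.2544 bar x 119 [-0.0016  0.002   0.0058] y [-0.323 -0.154]
 hook yaw rel rail ((38.47787094116211, 70.6788101196289), 16.87195587158203)
```

View pics/hook1.png

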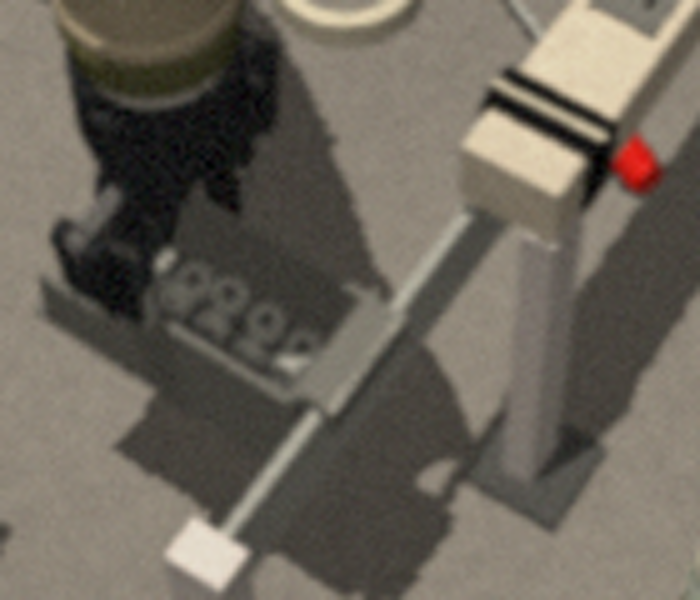

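The bar runs under the hook plate at (345,350), with the lip behind it. The hook is engaged, so I lower it a little and slide.

jog_arm --gripper '[0.4,0.4,0.4,0.4,0.4,0.4,0.4,0.4]' --pt "0.1 0 -0.5" --pt "0.1 0 -0.8" --pt "0.0 1.5 -0.8" --pt "-0.1 4 -0.8" --pt "-0.3 7 -0.8" --pt "-0.5 10 -0.8" --pt "-0.7 13 -0.8" --pt "-0.9 16 -0.8" --twist '[0,0,0,0,0,0,0,0]'

```text
clock: 6.65
tcp_pos: [0.5935, -0.0734, 0.2009]
orientation: [-0.0, 1.0, 0.03, 0.0]
wrist_force: [-0.1, 0.2, -3.7]
finger_gap: 0.0642
grip_force: 57.4
```

```bash
python3 m5.py
```

```text
[ 0.5935 -0.0734  0.2009]Traceback (most recent call last):
  File "m5.py", line 9, in <module>
    print(n,"hook",len(h),np.percentile(h[:,0],[3,50,97]).round(4),"y",np.percentile(h[:,1],[3,50,97]).round(4),"z",np.median(h[:,2]).round(4),"bar x",len(b),np.percentile(b[:,0],[3,50,97]).round(4),"y", np.percentile(b[:,1],[3,97]).round(3))
                          ~~~~~~~~~~~~~^^^^^^^^^^^^^^^^^^
    return _quantile_unchecked(
        a, q, axis, out, overwrite_input, method, keepdims, weights)
    return _ureduce(a,
                    func=_quantile_ureduce_func,
    ...<5 lines>...
                    overwrite_input=overwrite_input,
                    method=method)
    r = func(a, **kwargs)
    result = _quantile(arr,
                       quantiles=q,
    ...<2 lines>...
                       out=out,
                       weights=wgt)
    slices_having_nans = np.isnan(arr[-1, ...])
                                  ~~~^^^^^^^^^
IndexError: index -1 is out of bounds for axis 0 with size 0
```

jog_arm --gripper '[0.4,0.4,0.4,0.4,0.4,0.4,0.4,0.4]' --pt "-0.2 3 0" --pt "-0.4 7 0" --pt "-0.7 11.5 0" --pt "-1 16 0" --pt "-1.2 20.5 0" --pt "-1.5 24.5 0" --pt "-1.6 26.2 0" --pt "-1.6 26.2 0" --twist '[0,0,0,0,0,0,0,0]'

```text
clock: 7.7
tcp_pos: [0.5815, 0.1545, 0.2005]
orientation: [-0.012, 0.998, 0.056, -0.001]
wrist_force: [-0.2, -0.6, -2.9]
finger_gap: 0.0636
grip_force: 57.5
```

```bash
cat > m6.py <<'E'
from h import *
import sys
o=np.array([.683,.0073]); yaw=np.radians(3.4); R=np.array([[np.cos(yaw),-np.sin(yaw)],[np.sin(yaw),np.cos(yaw)]])
st=env.get_state(); t=st["tcp_pos"]; print(t.round(4),"tcp rail",((t[:2]-o)@R).round(4),st["wrist_force"].round(1))
L=[]
for n in("top","scene"):
    c=cam(n);p=c["W"].reshape(-1,3);p=p[np.isfinite(p).all(1)]
    l=np.c_[(p[:,:2]-o)@R,p[:,2]]
    for y0 in map(float,sys.argv[2:]):
        for nm,zl,zh,xl,xh in(("walls",.21,.252,-.14,-.012),("all",.14,.252,-.24,-.012)):
            q=l[(l[:,2]>zl)&(l[:,2]<zh)&(l[:,0]>xl)&(l[:,0]<xh)&(abs(l[:,1]-y0)<.055)]
            if len(q)>10: print(n,y0,nm,len(q),"x",np.percentile(q[:,0],[2,98]).round(4),"y",np.percentile(q[:,1],[2,50,98]).round(4),"z",np.percentile(q[:,2],[2,98]).round(3))
    b=(195,110,345,230) if n=="top" else (310,110,450,230)
    save(c,"t_.png",b,5); a=cv2.imread("pics/t_.png"); L.append(cv2.resize(a,(400,int(400*a.shape[0]/a.shape[1]))))
h=min(x.shape[0] for x in L); cv2.imwrite("pics/"+sys.argv[1],np.hstack([x[:h] for x in L]))
E
python3 m6.py far1.png .187
```

```text
[0.5815 0.1545 0.2005] tcp rail [-0.0926  0.1529] [-0.2 -0.6 -2.9]
top 0.187 all 18 x [-0.1114 -0.0799] y [0.132  0.1347 0.1388] z [0.175 0.191]
scene 0.187 walls 243 x [-0.1354 -0.0279] y [0.1569 0.1826 0.1873] z [0.211 0.248]
scene 0.187 all 531 x [-0.1568 -0.0306] y [0.1469 0.1818 0.1869] z [0.17  0.246]
```

View pics/far1.png

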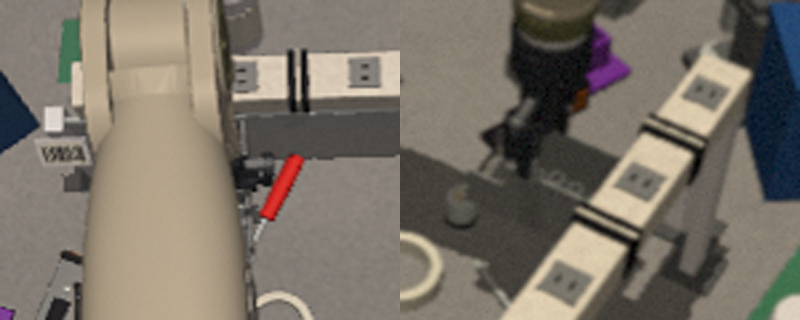

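The arm (top crop 160,180) covers the bin. The TCP stopped about 3.4 cm short and is slightly turned, with hardly any force, so I check the joints.

```bash
python3 -c "
from h import *
s=env.get_state();print(s['joint_pos'].round(3),s['qvel'].round(3),s['wrist_force'],s['ft_torque'],s['orientation'])"
```

```text
[0.111 0.363 0.127 1.335 0.025 3.141] [-0.009 -0.002  0.     0.001  0.004 -0.   ] [ 0.90861956  0.04906272 -4.1230197 ] [-0.05202874  0.04390556 -0.06449193] [-0.01238454  0.99837176  0.05567098 -0.00109052]
```

jog_arm --gripper '[0.4,0.4,0.4,0.4,0.4,0.4,0.4,0.4]' --pt "0 0 0" --pt "0 0 0" --pt "0 0 0" --pt "0 0 0" --pt "0 0 0" --pt "0 0 0" --pt "0 0 0" --pt "0 0 0" --twist '[0,0,0,0,0,0,0,0]'

```text
clock: 8.8
tcp_pos: [0.5815, 0.1546, 0.2004]
orientation: [-0.013, 0.998, 0.057, -0.001]
wrist_force: [0.5, 0.6, -3.7]
finger_gap: 0.0644
grip_force: 57.5
```

```bash
python3 -c "
from h import *
s=env.get_state();print(s['joint_pos'].round(3),s['qvel'].round(3),s['wrist_force'],s['ft_torque'],s['orientation'])"
```

```text
[0.112 0.364 0.127 1.335 0.025 3.141] [ 0.     0.     0.001 -0.     0.001 -0.001] [ 0.45702735  0.58051354 -3.74295491] [-0.0921397   0.07031813 -0.0079306 ] [-0.01268151  0.99831899  0.05654426 -0.00106077]
```

Joint 6 is at its limit (3.14). I slide back a little, hang the bin, let go, turn the tool half round and regrip.

jog_arm --gripper '[0.4,0.4,0.4,0.4,0.4,0.4,0.4,0.4]' --pt "0.3 -4 0" --pt "0.5 -8 0" --pt "0.7 -12 0" --pt "0.9 -15.5 0" --pt "1 -17 0" --pt "1 -17 0" --pt "1 -17 0" --pt "1 -17 -0.5" --twist '[0,0,0,0,0,0,0,0]'

```text
clock: 9.8
tcp_pos: [0.5918, -0.0142, 0.1957]
orientation: [-0.013, 0.998, 0.057, -0.001]
wrist_force: [0.5, 0.0, -3.2]
finger_gap: 0.0641
grip_force: 58.0
```

jog_arm --gripper '[0.4,0.4,1,1,1,1,1,1]' --pt "0 0 -0.2" --pt "0 0 -0.2" --pt "0 0 -0.2" --pt "0 0 -0.2" --pt "0 0 -0.2" --pt "0 0 2" --pt "0 0 6" --pt "0 0 10" --twist '[0,0,0,0,0,0,0,0]'

```text
clock: 10.8
tcp_pos: [0.5913, -0.0156, 0.2966]
orientation: [-0.013, 0.998, 0.056, -0.001]
wrist_force: [0.7, -0.1, 0.6]
finger_gap: 0.0851
grip_force: 0.0
```

jog_arm --gripper '[1,1,1,1,1,1,1,1]' --pt "0 0 0" --pt "0 0 0" --pt "0 0 0" --pt "0 0 0" --pt "0 0 0" --pt "0 0 0" --pt "0 0 0" --pt "0 0 0" --twist '[10,20,30,40,50,60,70,80]'

```text
clock: 11.8
tcp_pos: [0.5916, -0.0156, 0.2956]
orientation: [-0.009, 0.727, 0.687, -0.009]
wrist_force: [0.3, -0.1, 0.0]
finger_gap: 0.0855
grip_force: 0.0
```

jog_arm --gripper '[1,1,1,1,1,1,1,1]' --pt "0 0 0" --pt "0 0 0" --pt "0 0 0" --pt "0 0 0" --pt "0 0 0" --pt "0 0 0" --pt "0 0 0" --pt "0 0 0" --twist '[10,20,30,40,50,60,70,80]'

```text
clock: 12.8
tcp_pos: [0.5916, -0.0156, 0.2957]
orientation: [-0.001, 0.115, 0.993, -0.013]
wrist_force: [-0.4, -0.4, -0.9]
finger_gap: 0.0858
grip_force: 0.0
```

jog_arm --gripper '[1,1,1,1,1,1,1,1]' --pt "0 0 0" --pt "0 0 0" --pt "0 0 0" --pt "0 0 0" --pt "0 0 0" --pt "0 0 0" --pt "0 0 0" --pt "0 0 0" --twist '[8.5,17,17,17,17,17,17,17]'

```text
clock: 13.8
tcp_pos: [0.5915, -0.0155, 0.2954]
orientation: [0.001, -0.03, 0.999, -0.013]
wrist_force: [-0.4, -0.9, 0.5]
finger_gap: 0.0851
grip_force: 0.0
```

```bash
cat > m7.py <<'E'
from h import *
import sys
o=np.array([.683,.0073]); yaw=np.radians(3.4); R=np.array([[np.cos(yaw),-np.sin(yaw)],[np.sin(yaw),np.cos(yaw)]])
st=env.get_state(); t=st["tcp_pos"]; print(t.round(4),"tcp rail",((t[:2]-o)@R).round(4),st["joint_pos"].round(3),st["orientation"].round(4))
s=cam("scene");p=s["W"].reshape(-1,3);p=p[np.isfinite(p).all(1)];l=np.c_[(p[:,:2]-o)@R,p[:,2]]
y0=float(sys.argv[2])
for x0 in(-.15,-.13,-.11,-.09,-.07,-.05,-.03):
    q=l[(abs(l[:,0]-x0)<.01)&(abs(l[:,1]-y0)<.055)&(l[:,2]>.12)&(l[:,2]<.252)]
    if len(q)>5: print(x0,len(q),"y",np.percentile(q[:,1],[2,98]).round(4),"ztop",np.percentile(q[:,2],98).round(4))
q=proj(s,[[*(o+R@[-.08,y0]),.2]])[0]; u,v=map(int,q)
save(s,sys.argv[1],(max(u-70,0),max(v-60,0),u+70,v+60),5); print(u,v)
E
python3 m7.py rg.png -.028
```

```text
[ 0.5915 -0.0155  0.2954] tcp rail [-0.0927 -0.0173] [-0.148  0.343  0.328  1.55  -0.025 -0.208] [ 7.000e-04 -3.030e-02  9.995e-01 -1.270e-02]
-0.15 95 y [-0.0483  0.0191] ztop 0.1844
-0.13 163 y [-0.0489  0.0203] ztop 0.1878
-0.11 234 y [-0.049   0.0205] ztop 0.2214
-0.09 241 y [-0.0491  0.0198] ztop 0.2247
-0.07 263 y [-0.049   0.0198] ztop 0.2279
-0.05 234 y [-0.0486  0.0202] ztop 0.2293
-0.03 55 y [-0.0488  0.0202] ztop 0.2347
328 216
```

View pics/rg.png

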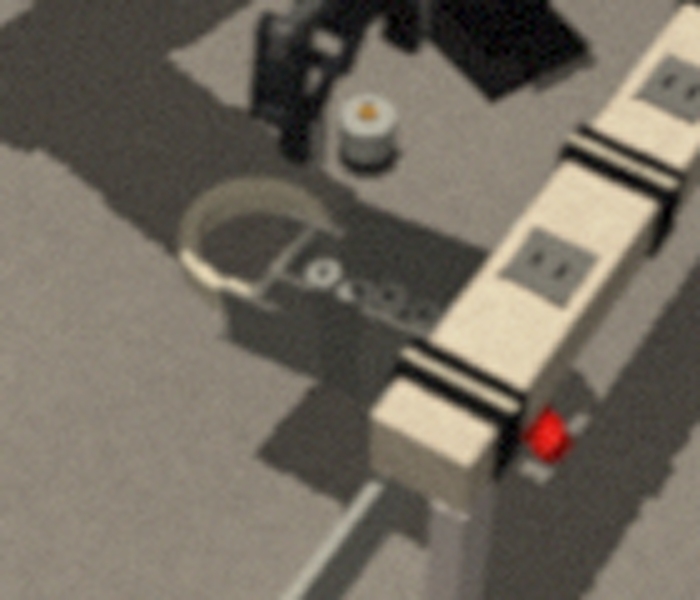

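The bin hangs properly on the bar, square and slightly nose-down, with its open top at about (340,290).

jog_arm --gripper '[1,1,1,1,1,0.4,0.4,0.4]' --pt "0 0.2 -4" --pt "0 0.2 -8" --pt "0 0.2 -10.8" --pt "0 0.2 -10.8" --pt "0 0.2 -10.8" --pt "0 0.2 -10.8" --pt "0 0.2 -10.8" --pt "0 0.2 -10.8" --twist '[0,0,0,0,0,0,0,0]'

```text
clock: 14.85
tcp_pos: [0.5918, -0.0135, 0.1881]
orientation: [0.001, -0.03, 0.999, -0.013]
wrist_force: [-1.4, 0.5, -0.0]
finger_gap: 0.0343
grip_force: 0.0
```

jog_arm --gripper '[0.4,0.4,0.4,0.4,0.4,0.4,0.4,0.4]' --pt "0 0 0" --pt "0 0 0" --pt "0 0 0.3" --pt "-0.2 3 0.3" --pt "-0.4 6.5 0.3" --pt "-0.6 10 0.3" --pt "-0.8 13 0.3" --pt "-0.9 15 0.3" --twist '[0,0,0,0,0,0,0,0]'

```text
clock: 15.85
tcp_pos: [0.5824, 0.1379, 0.1906]
orientation: [0.001, -0.031, 0.999, -0.013]
wrist_force: [0.4, 0.7, 0.6]
finger_gap: 0.0342
grip_force: 0.0
```

Run:
```python
from h import *
s=cam("scene"); save(s,"miss.png",(180,90,500,330),2.5)
```

```text
(no output)
```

View pics/miss.png

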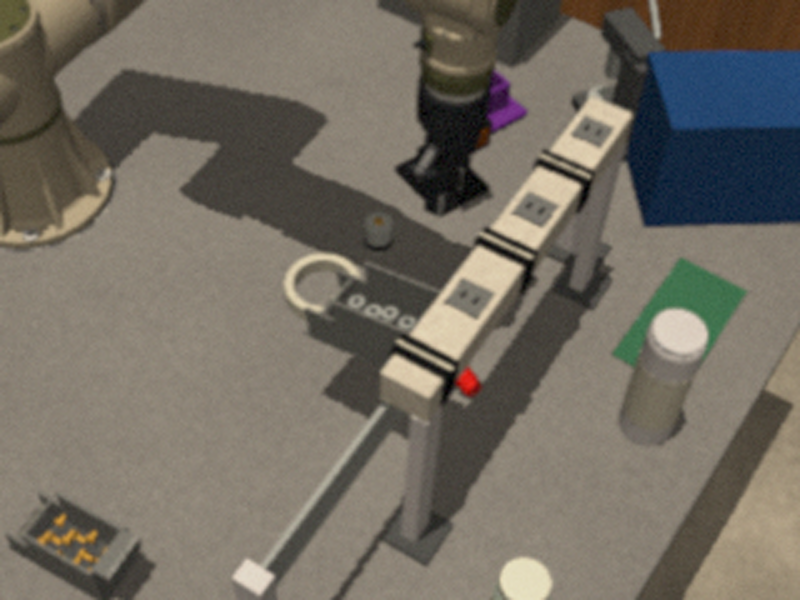

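The bin still hangs level but has shifted along the rail to about (375,310), so the fingers missed it. Rise and measure.

jog_arm --gripper '[1,1,1,1,1,1,1,1]' --pt "0 0 4" --pt "0 0 8" --pt "0 0 10.5" --pt "0 0 10.5" --pt "0 0 10.5" --pt "0 0 10.5" --pt "0 0 10.5" --pt "0 0 10.5" --twist '[0,0,0,0,0,0,0,0]'

```text
clock: 16.9
tcp_pos: [0.5823, 0.1365, 0.2949]
orientation: [0.0, -0.03, 0.999, -0.013]
wrist_force: [-1.0, -0.6, 0.6]
finger_gap: 0.0853
grip_force: 0.0
```

```bash
python3 m7.py rg2.png .01;  python3 m7.py rg2.png .06
```

```text
[0.5823 0.1365 0.2949] tcp rail [-0.0929  0.135 ] [ 0.111  0.364  0.357  1.565 -0.025  0.05 ] [ 3.000e-04 -3.040e-02  9.995e-01 -1.280e-02]
-0.15 61 y [-0.0449  0.0222] ztop 0.1844
-0.13 93 y [-0.0446  0.0209] ztop 0.1875
-0.11 149 y [-0.0447  0.0206] ztop 0.2222
-0.09 142 y [-0.0446  0.0206] ztop 0.224
-0.07 144 y [-0.0444  0.0205] ztop 0.2276
-0.05 146 y [-0.0448  0.021 ] ztop 0.2293
-0.03 44 y [-0.0445  0.0207] ztop 0.2333
336 207
[0.5824 0.1365 0.2951] tcp rail [-0.0928  0.135 ] [ 0.111  0.364  0.357  1.565 -0.025  0.05 ] [ 4.000e-04 -3.040e-02  9.995e-01 -1.270e-02]
-0.15 36 y [0.0082 0.0204] ztop 0.185
-0.13 62 y [0.0057 0.0198] ztop 0.187
-0.11 108 y [0.0067 0.0214] ztop 0.2222
-0.09 106 y [0.0067 0.0205] ztop 0.2236
-0.07 117 y [0.007  0.0224] ztop 0.2267
-0.05 109 y [0.006  0.0206] ztop 0.23
-0.03 37 y [0.0138 0.0212] ztop 0.2336
345 195
```

Run:
```python
from h import *
s=cam("scene"); st=env.get_state()
for P in([.5824,.1379,.1906],[.5824,.1365,.295],[.5915,-.0155,.2954],[.5915,-.0155,.22],[.5918,-.0135,.1881]): print(P,proj(s,[P])[0].round(1))
W=s["W"]; t=st["tcp_pos"]
p=W.reshape(-1,3);p=p[np.isfinite(p).all(1)];q=p[(np.linalg.norm(p[:,:2]-t[:2],axis=1)<.08)&(p[:,2]>.26)]
print("lowest gripper z",np.percentile(q[:,2],[0,1,3]).round(4),q[q[:,2]<.31].mean(0) if (q[:,2]<.31).any() else None)
print(st["finger_gap"])
```

```text
[0.5824, 0.1379, 0.1906] [355.1 178.7]
[0.5824, 0.1365, 0.295] [357.2 153.2]
[0.5915, -0.0155, 0.2954] [327.2 188.9]
[0.5915, -0.0155, 0.22] [326.8 207.4]
[0.5918, -0.0135, 0.1881] [327.1 214.3]
lowest gripper z [0.3407 0.3584 0.387 ] None
0.08534989489276487
```

Run:
```python
from h import *
s=cam("scene"); st=env.get_state(); t=st["tcp_pos"]
z=s["z_map"]; W=s["W"]; u,v=proj(s,[t])[0].astype(int); print(u,v,"exp depth",-((t-s["T"][:3,3])@s["T"][:3,:3])[2])
for vv in range(v-40,v+14,4):
    print(vv," ".join("%4d"%(1000*W[vv,uu,2]) if z[vv,uu]>0 else " nan" for uu in range(u-36,u+37,4)))
```

```text
357 153 exp depth 1.2372562355126049
113   -2    2    2   -3   -3    1   -2    1  455  460  nan  461  461  419  391   13   20    0    0
117    2    0    5    4    0    1    3    2  444  450  442  439  404  405   62    2    1   -3   -1
121    5    4    0   -1   -5   -1  449  450  445  440  428  428  378   29   45   60    0    1    1
125    6   -1   -4    1    0    1  440  444  445  418  424  358  362   11   57   53    0   -1   -2
129    0    0    3    0   -2    0  428  432  432  412  409  345  351   49   44   31   11    1   -1
133    0    3    2    2    0   -1  nan  425  419  403  146  151  150   31   16    9   13   13    0
137    0   -4   -2    2    0   -1  399  410  399  148  148  153  153  146   12   14    7    3    2
141    0    0    2    7   -1    0  397  399  390  134  142  149  150  143   10    4    2   -2    4
145    0    4    2   -4    0    4    6  368  368  119  132  152  135  128   -1    0    3    2    0
149   -1    3   -2    3    0    4    0  357  358   85  118  129  117    1   -1   -2    5   -3    0
153    3   -2    3    3    6   -2    6   47   52   62   60   58   -3   -1    1    2    4    2    1
157    1    0  nan   -6   -2   10   17   27   44   53   54   41    4    0    0    1    0    3  294
161    0   -7   -1   -2   -3    3    9    7   28   43   28   20   10   -1    0    1   -4   -1  300
165    0    3    2    2    1   -4    1   12   10   21   11    7    9   12    0    0    0  297  301
```

Run:
```python
from h import *
s=cam("scene"); 
t=np.array([.2509,-.5168,.1956]); d=np.array([np.cos(np.radians(-64.1)),np.sin(np.radians(-64.1)),0])
for k in(-.048,0,.048): print(proj(s,[t+k*d])[0].round(1),proj(s,[t+k*d+[0,0,.05]])[0].round(1))
im=cv2.imread("pics/scene0.png"); g=im[215:300,40:120].max(2); 
cv2.imwrite("pics/gr0.png",cv2.resize(im[200:310,30:130],None,fx=4,fy=4))
im=s["image"][:,:,::-1]; cv2.imwrite("pics/gr1.png",cv2.resize(im[90:200,305:405],None,fx=4,fy=4))
cv2.imwrite("pics/gr.png",np.hstack([cv2.imread("pics/gr0.png"),cv2.imread("pics/gr1.png")]))
```

```text
[105.5 260.6] [ 98.3 249.8]
[ 97.  276.8] [ 89.3 266.3]
[ 88.2 293.7] [ 79.9 283.5]
```

View pics/gr.png

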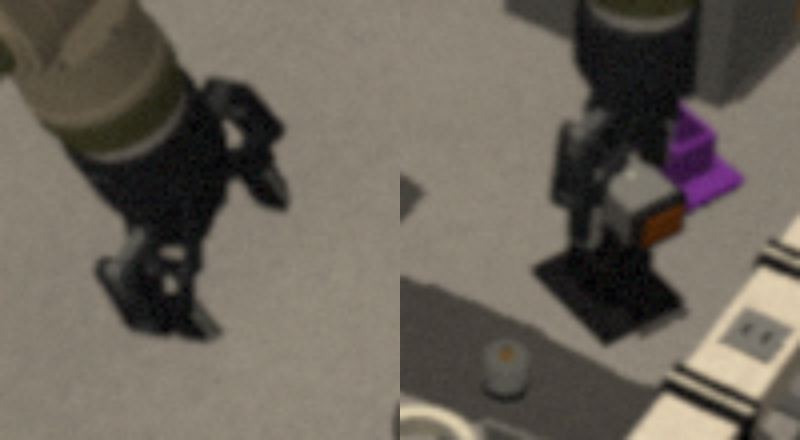

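The left crop shows the open fingertips at picture pixels (101,252) and (84,284), and the right crop shows the gripper now. Open, the tips end about 3–4 cm above the TCP, so my first grip was marginal and I have to go deeper.

jog_arm --gripper '[1,1,1,1,1,1,1,1]' --pt "0.2 -4 0" --pt "0.4 -8 0" --pt "0.6 -12 0" --pt "0.9 -14.9 0" --pt "0.9 -14.9 -4" --pt "0.9 -14.9 -8.5" --pt "0.9 -14.9 -13" --pt "0.9 -14.9 -13" --twist '[0,0,0,0,0,0,0,0]'

```text
clock: 18.15
tcp_pos: [0.5884, -0.0121, 0.1619]
orientation: [-0.003, -0.03, 0.999, -0.012]
wrist_force: [0.6, -0.3, 0.6]
finger_gap: 0.0858
grip_force: 0.0
```

jog_arm --gripper '[0.4,0.4,0.4,0.4,0.4,0.4,0.4,0.4]' --pt "0 0 0" --pt "0 0 0" --pt "0 0 0" --pt "0 0 0" --pt "0 0 0" --pt "0 0 0" --pt "0 0 0" --pt "0 0 0" --twist '[0,0,0,0,0,0,0,0]' --squeeze 40

```text
clock: 19.15
tcp_pos: [0.5927, -0.0127, 0.1677]
orientation: [0.003, -0.03, 0.999, -0.013]
wrist_force: [-1.2, -0.2, 6.4]
finger_gap: 0.067
grip_force: 48.8
```

jog_arm --gripper '[0.4,0.4,0.4,0.4,0.4,0.4,0.4,0.4]' --pt "0 0 0.3" --pt "0 0.5 0.4" --pt "-0.2 3.5 0.4" --pt "-0.4 7.5 0.4" --pt "-0.7 11.5 0.4" --pt "-0.9 15.5 0.4" --pt "-1.1 19 0.4" --pt "-1.2 20.1 0.4" --twist '[0,0,0,0,0,0,0,0]'

```text
clock: 20.15
tcp_pos: [0.5805, 0.1905, 0.1693]
orientation: [0.002, -0.031, 0.999, -0.013]
wrist_force: [6.8, -3.5, -3.5]
finger_gap: 0.0669
grip_force: 47.7
```

```bash
cat > m8.py <<'E'
from h import *
import sys
o=np.array([.683,.0073]); yaw=np.radians(3.4); R=np.array([[np.cos(yaw),-np.sin(yaw)],[np.sin(yaw),np.cos(yaw)]])
y0=float(sys.argv[1]); st=env.get_state(); t=st["tcp_pos"]; print("tcp rail",((t[:2]-o)@R).round(4),t[2].round(4),st["wrist_force"].round(1),st["orientation"].round(3))
for n in("scene","top"):
    p=cam(n)["W"].reshape(-1,3);p=p[np.isfinite(p).all(1)];l=np.c_[(p[:,:2]-o)@R,p[:,2]]
    for x0 in(-.15,-.13,-.11,-.09,-.07,-.05,-.03):
        q=l[(abs(l[:,0]-x0)<.01)&(abs(l[:,1]-y0)<.055)&(l[:,2]>.14)&(l[:,2]<.252)]
        if len(q)>15: print(n,x0,len(q),"y",np.percentile(q[:,1],[2,98]).round(4),q[:,1].mean().round(4),"ztop",np.percentile(q[:,2],98).round(4))
E
python3 m8.py .187
```

```text
tcp rail [-0.0914  0.1889] 0.1693 [ 6.8 -3.5 -3.5] [ 0.002 -0.031  0.999 -0.013]
scene -0.15 59 y [0.1545 0.2223] 0.1733 ztop 0.1881
scene -0.13 84 y [0.1538 0.1898] 0.1603 ztop 0.1888
scene -0.11 150 y [0.1537 0.2228] 0.1738 ztop 0.2229
scene -0.09 263 y [0.1435 0.2283] 0.1878 ztop 0.2471
scene -0.07 228 y [0.1527 0.2233] 0.1858 ztop 0.2292
scene -0.05 188 y [0.1524 0.2241] 0.1893 ztop 0.231
scene -0.03 60 y [0.1538 0.2231] 0.1895 ztop 0.2351
top -0.15 95 y [0.158  0.1953] 0.1765 ztop 0.1897
top -0.13 69 y [0.1574 0.1978] 0.1752 ztop 0.1946
top -0.11 96 y [0.1546 0.2039] 0.1775 ztop 0.2347
top -0.09 70 y [0.1464 0.2071] 0.1836 ztop 0.23
top -0.05 19 y [0.1576 0.1616] 0.1593 ztop 0.2334
top -0.03 46 y [0.1577 0.1828] 0.1675 ztop 0.236
```

jog_arm --gripper '[0.4,0.4,0.4,1,1,1,1,1]' --pt "0 -0.1 -0.3" --pt "0 -0.1 -0.4" --pt "0 -0.1 -0.4" --pt "0 -0.1 -0.4" --pt "0 -0.1 -0.4" --pt "0 -0.1 0" --pt "0 -0.1 4" --pt "0 -0.1 10" --twist '[0,0,0,0,0,0,0,0]'

```text
clock: 21.25
tcp_pos: [0.5781, 0.187, 0.2684]
orientation: [-0.002, -0.03, 0.999, -0.013]
wrist_force: [1.5, 1.2, 0.3]
finger_gap: 0.0855
grip_force: 0.0
```

```bash
python3 m8.py .187
python3 - <<'E'
from h import *
o=np.array([.683,.0073]); yaw=np.radians(3.4); R=np.array([[np.cos(yaw),-np.sin(yaw)],[np.sin(yaw),np.cos(yaw)]])
s=cam("scene")
for u,v in((406.2,156.2),(382.7,188.1),(350.4,232.3)): print("marker scene",((ray(s,u,v,.302)[:2]-o)@R).round(4))
E
sed -i 's/^rect.*//' m1.py; python3 m3.py | grep -E "^B"
```

```text
tcp rail [-0.094   0.1856] 0.2684 [1.5 1.2 0.3] [-0.002 -0.03   0.999 -0.013]
scene -0.15 73 y [0.1534 0.2241] 0.1813 ztop 0.1857
scene -0.13 134 y [0.153  0.2237] 0.1836 ztop 0.1892
scene -0.11 208 y [0.1536 0.2225] 0.1852 ztop 0.2217
scene -0.09 214 y [0.1529 0.2222] 0.1843 ztop 0.2239
scene -0.07 222 y [0.1521 0.2213] 0.1839 ztop 0.228
scene -0.05 185 y [0.152  0.2222] 0.1892 ztop 0.2298
scene -0.03 59 y [0.1517 0.2216] 0.1877 ztop 0.2337
top -0.15 114 y [0.1563 0.2053] 0.1806 ztop 0.1855
top -0.13 90 y [0.1558 0.2078] 0.1793 ztop 0.1969
top -0.11 110 y [0.1561 0.2117] 0.1819 ztop 0.224
top -0.09 111 y [0.1562 0.2177] 0.1867 ztop 0.2253
top -0.07 106 y [0.1562 0.2174] 0.19 ztop 0.2211
top -0.05 54 y [0.1564 0.2173] 0.1901 ztop 0.1848
marker scene [0.026  0.1912]
marker scene [0.0259 0.0563]
marker scene [ 0.0265 -0.1051]Traceback (most recent call last):
  File "m3.py", line 16, in <module>
    box("A all",b1,.025,.12);box("A walls",b1,.068,.0815);box("A front",b1,.03,.052)
    ~~~^^^^^^^^^^^^^^^^^^^^^
  File "m3.py", line 12, in box
    lo,hi=np.percentile(q,2,0),np.percentile(q,98,0); w=hi-lo
          ~~~~~~~~~~~~~^^^^^^^
    return _quantile_unchecked(
        a, q, axis, out, overwrite_input, method, keepdims, weights)
    return _ureduce(a,
                    func=_quantile_ureduce_func,
    ...<5 lines>...
                    overwrite_input=overwrite_input,
                    method=method)
    r = func(a, **kwargs)
    result = _quantile(arr,
                       quantiles=q,
    ...<2 lines>...
                       out=out,
                       weights=wgt)
    slices_having_nans = np.isnan(arr[-1, ...])
                                  ~~~^^^^^^^^^
IndexError: index -1 is out of bounds for axis 0 with size 0
```

jog_arm --gripper '[1,1,1,1,1,1,1,1]' --pt "-1 0 3" --pt "-3 -3 3" --pt "-5 -8 3" --pt "-7 -13.5 3" --pt "-9 -19 3" --pt "-10 -24.5 3" --pt "-11 -30 3" --pt "-12 -35 2" --twist '[0,0,0,0,0,0,0,0]'

```text
clock: 22.45
tcp_pos: [0.4585, -0.1641, 0.2882]
orientation: [0.0, -0.03, 0.999, -0.012]
wrist_force: [-0.1, 0.5, -0.5]
finger_gap: 0.0851
grip_force: 0.0
```

```bash
sed -i '/A all/d' m3.py; python3 m3.py | grep -E "^B|far"; python3 -c "
from h import *
print(env.get_state()['tcp_pos'],env.get_state()['orientation'])"
```

```text
far [0.6938 0.1952] rail [0.022 0.187] on bar [0.6719 0.1939]
B all 125 yaw -21.75 size [68.7 40. ] c [ 413.5 -390.4]
B walls 17 yaw 6.75 size [31.1  6.5] c [ 435.7 -397.2]
B hook 2 yaw -4.25 size [10.3  0. ] c [ 439.  -395.8]
[ 0.45702538 -0.16901146  0.28615487] [-0.00166236 -0.02778613  0.99952115 -0.01351434]Traceback (most recent call last):
  File "m3.py", line 16, in <module>
    box("B all",b2,.025,.12);box("B walls",b2,.062,.0735);box("B hook",b2,.0745,.09);box("A hook",b1,.083,.1)
                                                                                     ~~~^^^^^^^^^^^^^^^^^^^^^
  File "m3.py", line 12, in box
    lo,hi=np.percentile(q,2,0),np.percentile(q,98,0); w=hi-lo
          ~~~~~~~~~~~~~^^^^^^^
    return _quantile_unchecked(
        a, q, axis, out, overwrite_input, method, keepdims, weights)
    return _ureduce(a,
                    func=_quantile_ureduce_func,
    ...<5 lines>...
                    overwrite_input=overwrite_input,
                    method=method)
    r = func(a, **kwargs)
    result = _quantile(arr,
                       quantiles=q,
    ...<2 lines>...
                       out=out,
                       weights=wgt)
    slices_having_nans = np.isnan(arr[-1, ...])
                                  ~~~^^^^^^^^^
IndexError: index -1 is out of bounds for axis 0 with size 0
```

```bash
cat > m9.py <<'E'
from h import *
print(env.get_state()["tcp_pos"].round(4))
p=cam("scene")["W"].reshape(-1,3);p=p[np.isfinite(p).all(1)]
p=p[(p[:,0]>.33)&(p[:,0]<.56)&(p[:,1]>-.46)&(p[:,1]<-.28)]
p=p[np.linalg.norm(p[:,:2]-[.5655,-.4664],axis=1)>.065]
for nm,a,b in(("all",.02,.1),("walls",.06,.0735),("hook",.0735,.09)):
    q=p[(p[:,2]>a)&(p[:,2]<b),:2]*1000; best=None
    for t in np.radians(np.arange(-20,25,.5)):
        M=np.array([[np.cos(t),-np.sin(t)],[np.sin(t),np.cos(t)]]); w=q@M; lo,hi=np.percentile(w,2,0),np.percentile(w,98,0)
        if best is None or (hi-lo)[1]<best[0]: best=((hi-lo)[1],np.degrees(t),hi-lo,M@((lo+hi)/2))
    print(nm,len(q),best)
E
python3 m9.py
```

```text
[ 0.457  -0.169   0.2862]
all 856 (np.float64(61.33822404608458), np.float64(7.0), array([138.98049818,  61.33822405]), array([ 459.88444314, -365.44304922]))
walls 215 (np.float64(62.39028147913007), np.float64(6.5), array([110.48701884,  62.39028148]), array([ 474.55611564, -363.34583379]))
hook 174 (np.float64(51.33840631429371), np.float64(-20.0), array([40.85598811, 51.33840631]), array([ 514.5603935, -358.2731477]))
```

jog_arm --gripper '[1,1,1,1,1,1,1,1]' --pt "-0.5 -5 -1" --pt "-1 -10 -3" --pt "-1.8 -15 -6" --pt "-2.3 -20 -10" --pt "-2.3 -20 -14" --pt "-2.3 -20 -14" --pt "-2.3 -20 -14" --pt "-2.3 -20 -14" --twist '[1,2,3,4,4,4,4,4]'

```text
clock: 23.55
tcp_pos: [0.4378, -0.3626, 0.1516]
orientation: [0.002, -0.066, 0.998, -0.014]
wrist_force: [0.7, 0.6, 0.7]
finger_gap: 0.086
grip_force: 0.0
```

jog_arm --gripper '[1,1,1,1,1,0.4,0.4,0.4]' --pt "-0.4 -0.6 -2" --pt "-0.4 -0.6 -6" --pt "-0.4 -0.6 -10" --pt "-0.4 -0.6 -13.5" --pt "-0.4 -0.6 -13.5" --pt "-0.4 -0.6 -13.5" --pt "-0.4 -0.6 -13.5" --pt "-0.4 -0.6 -13.5" --twist '[0,0,0,0,0,0,0,0]' --squeeze 45

```text
clock: 24.55
tcp_pos: [0.4342, -0.37, 0.0173]
orientation: [0.003, -0.065, 0.998, -0.015]
wrist_force: [-0.2, 1.3, 7.2]
finger_gap: 0.0607
grip_force: 50.3
```

jog_arm --gripper '[0.4,0.4,0.4,0.4,0.4,0.4,0.4,0.4]' --pt "0 0 0" --pt "0 0 0" --pt "0 0 0" --pt "0 0 0.5" --pt "0 0 3" --pt "0 0 7" --pt "0 0 12" --pt "0 0 17" --twist '[0,0,0,0,0,0,0,0]'

```text
clock: 25.55
tcp_pos: [0.4322, -0.3682, 0.1863]
orientation: [0.001, -0.065, 0.998, -0.013]
wrist_force: [-0.4, -0.7, -2.2]
finger_gap: 0.0606
grip_force: 49.6
```

jog_arm --gripper '[0.4,0.4,0.4,0.4,0.4,0.4,0.4,0.4]' --pt "1 2 2" --pt "3 5 4.3" --pt "6 9 4.3" --pt "9 12 4.3" --pt "12 12.8 4.3" --pt "14.6 12.8 4.3" --pt "14.6 12.8 4.3" --pt "14.6 12.8 4.3" --twist '[-1,-2,-3,-4,-4,-4,-4,-4]'

```text
clock: 26.55
tcp_pos: [0.5778, -0.2403, 0.2274]
orientation: [0.0, -0.03, 0.999, -0.013]
wrist_force: [-0.2, -0.1, -2.3]
finger_gap: 0.0608
grip_force: 49.8
```

```bash
cat > m10.py <<'E'
from h import *
o=np.array([.683,.0073]); yaw=np.radians(3.4); R=np.array([[np.cos(yaw),-np.sin(yaw)],[np.sin(yaw),np.cos(yaw)]])
st=env.get_state(); t=st["tcp_pos"]; tl=(t[:2]-o)@R; print(t.round(4),"rail",tl.round(4),st["orientation"].round(4))
for n in("top","scene"):
    p=cam(n)["W"].reshape(-1,3);p=p[np.isfinite(p).all(1)]
    l=np.c_[(p[:,:2]-o)@R,p[:,2]]
    h=l[(abs(l[:,2]-t[2]-.0605)<.0045)&(l[:,0]>tl[0]+.06)&(l[:,0]<tl[0]+.12)&(abs(l[:,1]-tl[1])<.04)]
    print(n,"hook",len(h),np.percentile(h[:,0],[3,50,97]).round(4),"y",np.percentile(h[:,1],[3,97]).round(4),"z",np.median(h[:,2]).round(4))
    for y0 in(-.02,0,.02):
        g=h[abs(h[:,1]-y0-tl[1])<.01]; print("  y",y0,np.percentile(g[:,0],[4,96]).round(4) if len(g)>5 else None)
E
python3 m10.py
```

```text
[ 0.5778 -0.2403  0.2274] rail [-0.1197 -0.2409] [ 2.000e-04 -3.040e-02  9.995e-01 -1.260e-02]
top hook 88 [-0.0476 -0.0363 -0.0265] y [-0.2501 -0.2122] z 0.2886
  y -0.02 None
  y 0 [-0.0465 -0.0269]
  y 0.02 [-0.0464 -0.0265]
scene hook 228 [-0.0454 -0.0345 -0.024 ] y [-0.2671 -0.2134] z 0.2872
  y -0.02 [-0.045  -0.0244]
  y 0 [-0.0453 -0.0245]
  y 0.02 [-0.0456 -0.0242]
```

jog_arm --gripper '[0.4,0.4,0.4,0.4,0.4,0.4,0.4,0.4]' --pt "2 0.1 0" --pt "3.8 0.2 0" --pt "3.8 0.2 0" --pt "3.8 0.2 -1" --pt "3.8 0.2 -2" --pt "3.8 0.2 -2.5" --pt "3.8 0.2 -3" --pt "3.8 0.2 -3" --twist '[0,0,0,0,0,0,0,0]'

```text
clock: 27.65
tcp_pos: [0.6162, -0.2383, 0.1969]
orientation: [0.0, -0.03, 0.999, -0.013]
wrist_force: [-0.1, -0.1, -3.3]
finger_gap: 0.061
grip_force: 49.8
```

```bash
python3 m10.py
```

```text
[ 0.6162 -0.2383  0.1969] rail [-0.0813 -0.2412] [ 3.000e-04 -3.030e-02  9.995e-01 -1.250e-02]
top hook 78 [-0.0102  0.0025  0.0134] y [-0.245  -0.2098] z 0.2581
  y -0.02 None
  y 0 [-0.0093  0.0136]
  y 0.02 [-0.01   0.012]
scene hook 230 [-0.0068  0.0042  0.0149] y [-0.2677 -0.2144] z 0.2563
  y -0.02 [-0.0067  0.0143]
  y 0 [-0.0062  0.0148]
  y 0.02 [-0.0065  0.0147]
```

jog_arm --gripper '[0.4,0.4,0.4,0.4,0.4,0.4,0.4,0.4]' --pt "0 0 -0.6" --pt "0 0 -1.1" --pt "0 0.5 -1.1" --pt "-0.2 3 -1.1" --pt "-0.4 7 -1.1" --pt "-0.7 11 -1.1" --pt "-0.9 15 -1.1" --pt "-1.1 18 -1.1" --twist '[0,0,0,0,0,0,0,0]'

```text
clock: 28.75
tcp_pos: [0.6048, -0.055, 0.187]
orientation: [0.001, -0.031, 0.999, -0.012]
wrist_force: [0.4, 1.4, -1.9]
finger_gap: 0.0605
grip_force: 49.8
```

jog_arm --gripper '[0.4,0.4,0.4,0.4,0.4,0.4,0.4,0.4]' --pt "-0.1 2 0" --pt "-0.3 5 0" --pt "-0.5 8 0" --pt "-0.6 10.5 0" --pt "-0.7 11.6 0" --pt "-0.7 11.6 0" --pt "-0.7 11.6 0" --pt "-0.7 11.6 0" --twist '[0,0,0,0,0,0,0,0]'

```text
clock: 29.75
tcp_pos: [0.5986, 0.0566, 0.1864]
orientation: [0.001, -0.03, 0.999, -0.013]
wrist_force: [0.3, 0.6, -2.3]
finger_gap: 0.0608
grip_force: 49.8
```

```bash
python3 m8.py .055|grep -v top
```

```text
tcp rail [-0.0813  0.0542] 0.1864 [ 0.3  0.6 -2.3] [ 0.001 -0.03   0.999 -0.013]
```

jog_arm --gripper '[0.4,0.4,0.4,1,1,1,1,1]' --pt "0 0 -0.2" --pt "0 0 -0.4" --pt "0 0 -0.4" --pt "0 0 -0.4" --pt "0 0 -0.4" --pt "0 0 1" --pt "0 0 5" --pt "0 0 11" --twist '[0,0,0,0,0,0,0,0]'

```text
clock: 30.85
tcp_pos: [0.5975, 0.0577, 0.2969]
orientation: [-0.001, -0.03, 0.999, -0.013]
wrist_force: [1.1, -0.9, -0.2]
finger_gap: 0.0854
grip_force: 0.0
```

jog_arm --gripper '[1,1,1,1,1,1,1,1]' --pt "-2 -1 1" --pt "-5 -3 3" --pt "-9 -6 3" --pt "-13 -9 3" --pt "-16 -12 3" --pt "-19 -15 3" --pt "-19 -15 3" --pt "-19 -15 3" --twist '[0,0,0,0,0,0,0,0]'

```text
clock: 31.85
tcp_pos: [0.4089, -0.0925, 0.3274]
orientation: [0.002, -0.03, 0.999, -0.013]
wrist_force: [0.5, 0.6, 0.6]
finger_gap: 0.0855
grip_force: 0.0
```

```bash
echo FAR; python3 m8.py .187|grep scene;echo MID; python3 m8.py .055
python3 - <<'E'
from h import *
c=cam("top");s=cam("scene")
a=cv2.resize(c["image"][100:260,190:400,::-1],(630,480))[:300]; b=cv2.resize(s["image"][100:260,290:500,::-1],(394,300))
save(c,"x.png"); cv2.imwrite("pics/both.png",np.hstack([a[:,:400],b]))
p=c["W"][198:250,203:250].reshape(-1,3);p=p[(p[:,2]>.143)&(p[:,2]<.155)]
print("scan",len(p),cv2.minAreaRect((p[:,:2]*1000).astype(np.float32)))
E
```

```text
FAR
scene -0.15 71 y [0.1544 0.2232] 0.1814 ztop 0.1856
scene -0.13 134 y [0.1532 0.2227] 0.1826 ztop 0.188
scene -0.11 207 y [0.1535 0.2233] 0.1858 ztop 0.2211
scene -0.09 222 y [0.1522 0.2226] 0.185 ztop 0.2258
scene -0.07 216 y [0.152  0.2219] 0.1843 ztop 0.2268
scene -0.05 187 y [0.1522 0.2229] 0.1887 ztop 0.2308
scene -0.03 55 y [0.1515 0.2217] 0.1877 ztop 0.2329
MID
tcp rail [-0.2792 -0.0829] 0.3268 [-0.8  0.   0.5] [ 0.001 -0.031  0.999 -0.013]
scene -0.13 53 y [0.024 0.087] 0.0512 ztop 0.1913
scene -0.11 147 y [0.0238 0.0872] 0.0527 ztop 0.2047
scene -0.09 220 y [0.023  0.0865] 0.0545 ztop 0.225
scene -0.07 217 y [0.0234 0.0862] 0.0542 ztop 0.2275
scene -0.05 216 y [0.0231 0.086 ] 0.0534 ztop 0.2306
scene -0.03 67 y [0.023  0.0861] 0.0552 ztop 0.2322
top -0.13 116 y [0.0277 0.0859] 0.0567 ztop 0.1933
top -0.11 100 y [0.0269 0.0858] 0.0561 ztop 0.2249
top -0.09 121 y [0.0264 0.0864] 0.058 ztop 0.2275
top -0.07 116 y [0.0286 0.0859] 0.0585 ztop 0.229
top -0.05 114 y [0.0278 0.0853] 0.0586 ztop 0.2316
top -0.03 122 y [0.0273 0.0878] 0.0592 ztop 0.2346
scan 445 ((466.1812438964844, 349.47515869140625), (53.52162170410156, 101.69017791748047), 71.54377746582031)
```

View pics/both.png

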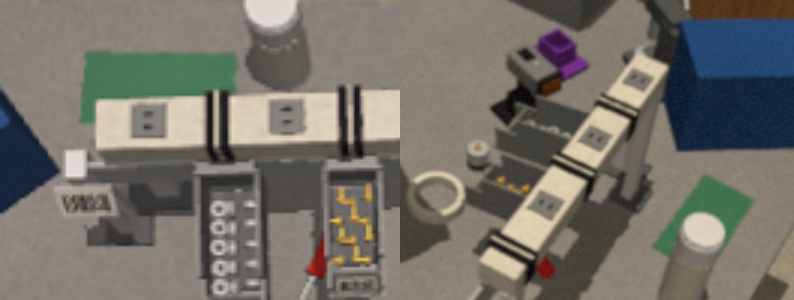

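Both bins hang at their clips: the long bin below the far clip at (228,230) and the mid bin below the middle clip at (352,230). Next is the scanner, the grey-black one with the orange window at (535,70), not the purple stand at (560,50).

jog_arm --gripper '[1,1,1,1,1,1,1,1]' --pt "-1 4 0" --pt "-1 10 0" --pt "0 16 0" --pt "1 22 0" --pt "2 28 0" --pt "3 34 0" --pt "4 39 -3" --pt "5 43 -6" --twist '[-3,-6,-9,-12,-15,-18,-21,-22.5]'

```text
clock: 33.15
tcp_pos: [0.4585, 0.3406, 0.2653]
orientation: [-0.002, 0.165, 0.986, -0.012]
wrist_force: [0.5, -0.4, -0.2]
finger_gap: 0.0855
grip_force: 0.0
```

jog_arm --gripper '[1,1,1,1,1,1,1,1]' --pt "0 0 0" --pt "0 0 0" --pt "0 0 0" --pt "0 0 0" --pt "0 0 0" --pt "0 0 0" --pt "0 0 0" --pt "0 0 0" --twist '[0,0,0,0,0,0,0,0]'

```text
clock: 34.15
tcp_pos: [0.4585, 0.3375, 0.2664]
orientation: [-0.002, 0.165, 0.986, -0.013]
wrist_force: [0.0, -0.4, -0.0]
finger_gap: 0.0857
grip_force: 0.0
```

jog_arm --gripper '[1,1,1,1,1,1,1,1]' --pt "0.2 1.4 -2" --pt "0.2 1.4 -6" --pt "0.2 1.4 -10" --pt "0.2 1.4 -14" --pt "0.2 1.4 -17" --pt "0.2 1.4 -19" --pt "0.2 1.4 -19" --pt "0.2 1.4 -19" --twist '[0,0,0,0,0,0,0,0]'

```text
clock: 35.15
tcp_pos: [0.461, 0.3519, 0.0773]
orientation: [-0.001, 0.165, 0.986, -0.012]
wrist_force: [0.9, -0.3, 0.6]
finger_gap: 0.0854
grip_force: 0.0
```

jog_arm --gripper '[0.3,0.3,0.3,0.3,0.3,0.3,0.3,0.3]' --pt "0 0 0" --pt "0 0 0" --pt "0 0 0" --pt "0 0 0" --pt "0 0 0" --pt "0 0 0" --pt "0 0 0" --pt "0 0 0" --twist '[0,0,0,0,0,0,0,0]' --squeeze 40

```text
clock: 36.15
tcp_pos: [0.4615, 0.3522, 0.0776]
orientation: [-0.001, 0.165, 0.986, -0.012]
wrist_force: [1.3, 1.0, 6.5]
finger_gap: 0.0495
grip_force: 43.1
```

Run:
```python
from h import *
st=env.get_state();print(st["tcp_pos"],st["orientation"],st["wrist_force"],st["grip_force"],st["finger_gap"])
```

```text
[0.46152755 0.35223028 0.07760816] [-7.56582612e-04  1.65194117e-01  9.86192035e-01 -1.16448168e-02] [1.33375559 1.00638773 6.5373403 ] 43.1212592124939 0.049491120966598766
```

jog_arm --gripper '[0.3,0.3,0.3,0.3,0.3,0.3,0.3,0.3]' --pt "0 0 1" --pt "0 0 3" --pt "0 0 5" --pt "0 0 7.2" --pt "0 0 7.2" --pt "0 0 7.2" --pt "0 0 7.2" --pt "0 0 7.2" --twist '[0,0,0,0,0,6,12,12]'

```text
clock: 37.15
tcp_pos: [0.4596, 0.351, 0.1471]
orientation: [-0.001, 0.062, 0.998, -0.013]
wrist_force: [-0.3, 0.5, -1.1]
finger_gap: 0.0495
grip_force: 41.9
```

jog_arm --gripper '[0.3,0.3,0.3,0.3,0.3,0.3,0.3,0.3]' --pt "0 0 0" --pt "0 0 0" --pt "0 0 0" --pt "0 0 0" --pt "0 0 0" --pt "0 0 0" --pt "0 0 0" --pt "0 0 0" --twist '[5,10,10,10,10,10,10,10]'

```text
clock: 38.15
tcp_pos: [0.4605, 0.3516, 0.1485]
orientation: [0.001, -0.026, 1.0, -0.013]
wrist_force: [0.3, -0.5, -2.2]
finger_gap: 0.0496
grip_force: 41.9
```

```bash
cat > m11.py <<'E'
from h import *
o=np.array([.683,.0073]); yaw=np.radians(3.4); R=np.array([[np.cos(yaw),-np.sin(yaw)],[np.sin(yaw),np.cos(yaw)]])
st=env.get_state();t=st["tcp_pos"];q=st["orientation"];y=2*np.arctan2(q[2],q[1])-np.pi; print(t.round(4),"yaw",np.degrees(y).round(2),q.round(4))
S=np.array([[np.cos(y),-np.sin(y)],[np.sin(y),np.cos(y)]])
c=cam("top");s=cam("scene")
for n,C in(("top",c),("scene",s)):
    p=C["W"].reshape(-1,3);p=p[np.isfinite(p).all(1)]
    l=np.c_[(p[:,:2]-t[:2])@S,p[:,2]-t[2]]
    h=l[(abs(l[:,0])<.09)&(abs(l[:,1])<.05)&(abs(l[:,2]-.071)<.007)]
    k=l[(abs(l[:,0])<.09)&(abs(l[:,1])<.05)&(l[:,2]>.03)&(l[:,2]<.066)&(l[:,0]>.045)]
    for m,w in(("headtop",h),("front",k)):
        if len(w)>8: print(n,m,len(w),"x",np.percentile(w[:,0],[2,98]).round(4),"y",np.percentile(w[:,1],[2,98]).round(4),"z",np.percentile(w[:,2],[2,50,98]).round(4))
print("plate top ray",ray(c,219,166.7,.201).round(4))
w=c["W"]
m=np.zeros(w.shape[:2],bool);m[155:180,205:235]=1
i=c["image"].astype(int)
p=w[m&(w[...,2]>.175)&(w[...,2]<.228)&(i.max(2)>0)];l=np.c_[(p[:,:2]-o)@R,p[:,2]]
l=l[(l[:,0]<-.012)&(l[:,0]>-.06)];print("plate rail",len(l),np.percentile(l,[3,50,97],axis=0).round(4).tolist())
# labels: points on front walls (white pixels) of hung bins
for nm,y0 in(("long",.188),("mid",.056)):
    l=np.c_[(w.reshape(-1,3)[:,:2]-o)@R,w.reshape(-1,3)[:,2]]
    m=(abs(l[:,1]-y0)<.03)&(l[:,2]>.13)&(l[:,2]<.21)&(l[:,0]<-.1)
    g=l[m]
    if len(g)>5:
        x0=np.percentile(g[:,0],2); f=g[g[:,0]<x0+.03]
        print(nm,"front x",x0.round(4),[(round(a,3),np.median(f[abs(f[:,0]-a)<.0025,2]).round(4)) for a in np.arange(x0,x0+.03,.005) if (abs(f[:,0]-a)<.0025).any()],"y",np.percentile(f[:,1],[3,97]).round(4))
E
python3 m11.py
```

```text
[0.4605 0.3516 0.1485] yaw 2.97 [ 7.000e-04 -2.590e-02  9.996e-01 -1.270e-02]
top headtop 268 x [-0.0454  0.0558] y [-0.0254  0.0227] z [0.0651 0.0718 0.0764]
top front 13 x [0.046  0.0577] y [-0.0273  0.0118] z [0.0438 0.0617 0.0656]
scene headtop 258 x [-0.0408  0.0567] y [-0.035   0.0282] z [0.065  0.0714 0.0764]
scene front 76 x [0.0458 0.059 ] y [-0.0277  0.0223] z [0.0325 0.0512 0.0657]
plate top ray [0.6341 0.3507 0.201 ]
plate rail 209 [[-0.0389, 0.3178, 0.1833], [-0.0278, 0.3452, 0.2049], [-0.0146, 0.3766, 0.2213]]
long front x -0.1574 [(np.float64(-0.157), np.float64(0.1406)), (np.float64(-0.152), np.float64(0.153)), (np.float64(-0.147), np.float64(0.1665)), (np.float64(-0.142), np.float64(0.1771)), (np.float64(-0.137), np.float64(0.185)), (np.float64(-0.132), np.float64(0.1831))] y [0.1585 0.2161]
mid front x -0.6423 [(np.float64(-0.642), np.float64(0.1648)), (np.float64(-0.637), np.float64(0.1759)), (np.float64(-0.632), np.float64(0.1624)), (np.float64(-0.627), np.float64(0.1802)), (np.float64(-0.622), np.float64(0.1754)), (np.float64(-0.617), np.float64(0.165)), (np.float64(-0.612), np.float64(0.1558))] y [0.0281 0.0845]
```

jog_arm --gripper '[0.3,0.3,0.3,0.3,0.3,0.3,0.3,0.3]' --pt "1.5 -0.2 0.1" --pt "3 -0.4 0.1" --pt "3.7 -0.5 0.1" --pt "3.7 -0.5 0.1" --pt "3.7 -0.5 0.1" --pt "3.7 -0.5 0.1" --pt "3.7 -0.5 0.1" --pt "3.7 -0.5 0.1" --twist '[0,0,0,0,0,0,0,0]'

```text
clock: 39.25
tcp_pos: [0.4973, 0.3467, 0.1496]
orientation: [0.001, -0.026, 1.0, -0.013]
wrist_force: [-0.1, -0.3, -1.8]
finger_gap: 0.0497
grip_force: 41.9
```

```bash
sed -i 's/l\[:,0\]<-.1)$/l[:,0]<-.1)\&(l[:,0]>-.22)/' m11.py; python3 m11.py
```

```text
[0.4973 0.3467 0.1496] yaw 3.0 [ 7.000e-04 -2.610e-02  9.996e-01 -1.270e-02]
top headtop 252 x [-0.0447  0.054 ] y [-0.0253  0.0212] z [0.0649 0.0724 0.0765]
scene headtop 261 x [-0.0379  0.0572] y [-0.0362  0.0294] z [0.0648 0.0716 0.077 ]
scene front 73 x [0.0465 0.0593] y [-0.0276  0.0206] z [0.0327 0.0506 0.0657]
plate top ray [0.6341 0.3507 0.201 ]
plate rail 210 [[-0.0389, 0.3168, 0.1842], [-0.0275, 0.3453, 0.2056], [-0.0144, 0.376, 0.2218]]
long front x -0.1578 [(np.float64(-0.158), np.float64(0.1409)), (np.float64(-0.153), np.float64(0.151)), (np.float64(-0.148), np.float64(0.1657)), (np.float64(-0.143), np.float64(0.1762)), (np.float64(-0.138), np.float64(0.1836)), (np.float64(-0.133), np.float64(0.1834))] y [0.1586 0.2153]
mid front x -0.1336 [(np.float64(-0.134), np.float64(0.1531)), (np.float64(-0.129), np.float64(0.1658)), (np.float64(-0.124), np.float64(0.1778)), (np.float64(-0.119), np.float64(0.188)), (np.float64(-0.114), np.float64(0.1906)), (np.float64(-0.109), np.float64(0.1944))] y [0.0275 0.0855]
```

jog_arm --gripper '[0.3,0.3,0.3,0.3,0.3,0.3,0.3,0.3]' --pt "0 0 0" --pt "0 0 0" --pt "0 0 0" --pt "0 0 0" --pt "0 0 0" --pt "0 0 0" --pt "0 0 0" --pt "0 0 0" --twist '[0,0,0,0,0,0,0,0]'

```text
clock: 40.35
tcp_pos: [0.4975, 0.3465, 0.1494]
orientation: [0.001, -0.026, 1.0, -0.013]
wrist_force: [-0.2, -0.6, -1.7]
finger_gap: 0.0498
grip_force: 41.9
```

jog_arm --gripper '[0.3,0.3,0.3,0.3,0.3,0.3,0.3,0.3]' --pt "0 0 0" --pt "0 0 0" --pt "0 0 0" --pt "0 0 0" --pt "0 0 0" --pt "0 0 0" --pt "0 0 0" --pt "0 0 0" --twist '[0,0,0,0,0,0,0,0]'

```text
clock: 41.35
tcp_pos: [0.4975, 0.3466, 0.1495]
orientation: [0.001, -0.026, 1.0, -0.013]
wrist_force: [0.8, -1.1, -2.2]
finger_gap: 0.0497
grip_force: 41.9
```

jog_arm --gripper '[0.3,0.3,0.3,0.3,0.3,0.3,0.3,0.3]' --pt "-4 0 0" --pt "-8 -2 0" --pt "-10.5 -5 0" --pt "-10.5 -10 0" --pt "-10.5 -14 0" --pt "-10.5 -16.9 -1" --pt "-10.5 -16.9 -3" --pt "-10.5 -16.9 -3.8" --twist '[0,0,0,0,0,0,0,0]'

```text
clock: 42.35
tcp_pos: [0.392, 0.1771, 0.1108]
orientation: [0.0, -0.026, 1.0, -0.013]
wrist_force: [-0.3, 0.2, -2.2]
finger_gap: 0.0496
grip_force: 42.1
```

```bash
cat > m12.py <<'E'
from h import *
import sys
o=np.array([.683,.0073]); yaw=np.radians(3.4); R=np.array([[np.cos(yaw),-np.sin(yaw)],[np.sin(yaw),np.cos(yaw)]])
st=env.get_state();t=st["tcp_pos"];q=st["orientation"];y=2*np.arctan2(q[2],q[1])-np.pi
nose=np.r_[t[:2]+.0568*np.array([np.cos(y),np.sin(y)]),t[2]+.0515]; print("nose rail",((nose[:2]-o)@R).round(4),nose[2].round(4),"yaw",np.degrees(y).round(1))
c=cam("top"); w=c["W"];l=np.dstack([(w[...,:2]-o)@R,w[...,2]]); br=c["image"].min(2)
for nm,y0,x0,x1 in(("long",.188,-.165,-.132),("mid",.056,-.14,-.108)):
    m=(abs(l[...,1]-y0)<.034)&(l[...,0]>x0)&(l[...,0]<x1)&(l[...,2]>.13)&(l[...,2]<.2)
    if m.sum()<20: print(nm,"hidden"); continue
    th=np.percentile(br[m],65); g=l[m&(br>th)]; print(nm,m.sum(),"bright>",th,"mean",g.mean(0).round(4),"med all",np.median(l[m],0).round(4), "pct",np.percentile(g,[5,95],axis=0).round(3).tolist())
E
python3 m12.py
```

```text
nose rail [-0.2237  0.1863] 0.1623 yaw 2.9
long 212 bright> 108.0 mean [-0.1458  0.1883  0.1698] med all [-0.1467  0.1875  0.1685] pct [[-0.157, 0.157, 0.139], [-0.135, 0.22, 0.187]]
mid 172 bright> 112.0 mean [-0.1218  0.06    0.1798] med all [-0.1242  0.057   0.176 ] pct [[-0.134, 0.027, 0.15], [-0.113, 0.086, 0.195]]
```

jog_arm --gripper '[0.3,0.3,0.3,0.3,0.3,0.3,0.3,0.3]' --pt "0 0.1 0.2" --pt "0 0.1 0.2" --pt "0 0.1 0.2" --pt "0 0.1 0.2" --pt "0 0.1 0.2" --pt "0 0.1 0.2" --pt "0 0.1 0.2" --pt "0 0.1 0.2" --twist '[0,0,0,0,0,0,0,0]'

```text
clock: 43.4
tcp_pos: [0.3925, 0.1785, 0.1134]
orientation: [0.001, -0.026, 1.0, -0.013]
wrist_force: [0.6, -0.0, -2.0]
finger_gap: 0.0495
grip_force: 42.1
```

jog_arm --gripper '[0.3,0.3,0.3,0.3,0.3,0.3,0.3,0.3]' --pt "0 0 0" --pt "0 0 0" --pt "0 0 0" --pt "0 0 0" --pt "0 0 0" --pt "0 0 0" --pt "0 0 0" --pt "0 0 0" --twist '[0,0,0,0,0,0,0,0]'

```text
clock: 44.4
tcp_pos: [0.3925, 0.1786, 0.1134]
orientation: [0.001, -0.026, 1.0, -0.013]
wrist_force: [-1.2, 0.5, -2.0]
finger_gap: 0.0496
grip_force: 42.1
```

jog_arm --gripper '[0.3,0.3,0.3,0.3,0.3,0.3,0.3,0.3]' --pt "0 0 0" --pt "0 0 0" --pt "0 0 0" --pt "0 0 0" --pt "0 0 0" --pt "0 0 0" --pt "0 0 0" --pt "0 0 0" --twist '[0,0,0,0,0,0,0,0]'

```text
clock: 45.4
tcp_pos: [0.3925, 0.1785, 0.1134]
orientation: [0.001, -0.026, 1.0, -0.013]
wrist_force: [0.4, 0.6, -1.5]
finger_gap: 0.05
grip_force: 42.1
```

jog_arm --gripper '[0.3,0.3,0.3,0.3,0.3,0.3,0.3,0.3]' --pt "-1 -2 0.7" --pt "-1 -6 0.7" --pt "-1 -10 0.7" --pt "1 -13 0.7" --pt "3 -13 0.7" --pt "3 -13 0.7" --pt "3 -13 0.7" --pt "3 -13 0.7" --twist '[0,0,0,0,0,0,0,0]'

```text
clock: 46.4
tcp_pos: [0.4215, 0.049, 0.1203]
orientation: [0.0, -0.026, 1.0, -0.013]
wrist_force: [0.7, -0.5, -2.2]
finger_gap: 0.0497
grip_force: 42.5
```

```bash
python3 m12.py; python3 m8.py .187 | grep scene | tail -3;  python3 m8.py .055 | grep scene | tail -3
```

```text
nose rail [-0.2017  0.0567] 0.1718 yaw 3.0
long 160 bright> 105.35000000000001 mean [-0.1448  0.197   0.1697] med all [-0.1462  0.1962  0.1702] pct [[-0.157, 0.171, 0.14], [-0.135, 0.221, 0.187]]
mid 128 bright> 113.0 mean [-0.1181  0.0619  0.1878] med all [-0.122   0.057   0.1823] pct [[-0.127, 0.027, 0.176], [-0.112, 0.086, 0.194]]
scene -0.07 223 y [0.1522 0.222 ] 0.1844 ztop 0.2274
scene -0.05 187 y [0.152  0.2221] 0.1879 ztop 0.2304
scene -0.03 56 y [0.1518 0.2225] 0.1894 ztop 0.233
scene -0.07 219 y [0.0235 0.0863] 0.0546 ztop 0.2276
scene -0.05 212 y [0.0231 0.0868] 0.0535 ztop 0.2301
scene -0.03 67 y [0.024  0.0862] 0.0544 ztop 0.2332
```

jog_arm --gripper '[0.3,0.3,0.3,0.3,0.3,0.3,0.3,0.3]' --pt "0 0 0" --pt "0 0 0" --pt "0 0 0" --pt "0 0 0" --pt "0 0 0" --pt "0 0 0" --pt "0 0 0" --pt "0 0 0" --twist '[0,0,0,0,0,0,0,0]'

```text
clock: 47.65
tcp_pos: [0.4225, 0.0485, 0.1204]
orientation: [0.001, -0.026, 1.0, -0.013]
wrist_force: [-0.3, 1.2, -2.5]
finger_gap: 0.0493
grip_force: 42.5
```

jog_arm --gripper '[0.3,0.3,0.3,0.3,0.3,0.3,0.3,0.3]' --pt "0 0 0" --pt "0 0 0" --pt "0 0 0" --pt "0 0 0" --pt "0 0 0" --pt "0 0 0" --pt "0 0 0" --pt "0 0 0" --twist '[0,0,0,0,0,0,0,0]'

```text
clock: 48.65
tcp_pos: [0.4225, 0.0486, 0.1205]
orientation: [0.001, -0.026, 1.0, -0.013]
wrist_force: [-0.1, 0.4, -1.5]
finger_gap: 0.0497
grip_force: 42.5
```

jog_arm --gripper '[0.3,0.3,0.3,0.3,0.3,0.3,0.3,0.3]' --pt "-2 0 1.5" --pt "-4 3 3" --pt "-4 8 3" --pt "-4 13.5 3" --pt "-4 19 3" --pt "-3 24 3" --pt "0 28 3" --pt "3.9 30.4 3" --twist '[0,0,0,0,0,-5,-10,-15]'

```text
clock: 49.65
tcp_pos: [0.4615, 0.355, 0.1504]
orientation: [-0.001, 0.105, 0.994, -0.013]
wrist_force: [0.3, 0.5, -2.2]
finger_gap: 0.05
grip_force: 42.6
```

jog_arm --gripper '[0.3,0.3,0.3,0.3,0.3,0.3,0.3,0.3]' --pt "0 0 0" --pt "0 0 0" --pt "0 0 0" --pt "0 0 0" --pt "0 0 0" --pt "0 0 0" --pt "0 0 0" --pt "0 0 0" --twist '[-4,-7,-7,-7,-7,-7,-7,-7]'

```text
clock: 50.65
tcp_pos: [0.4615, 0.3525, 0.1505]
orientation: [-0.002, 0.165, 0.986, -0.013]
wrist_force: [-0.9, -0.1, -2.1]
finger_gap: 0.0495
grip_force: 42.8
```

jog_arm --gripper '[0.3,0.3,0.3,0.3,0.3,0.3,0.3,0.3]' --pt "0 0 -1" --pt "0 0 -2" --pt "0 0 -3" --pt "0 0 -4" --pt "0 0 -5" --pt "0 0 -6" --pt "0 0 -7" --pt "0 0 -7.1" --twist '[0,0,0,0,0,0,0,0]'

```text
clock: 51.65
tcp_pos: [0.4609, 0.3522, 0.0784]
orientation: [-0.002, 0.165, 0.986, -0.013]
wrist_force: [-0.6, 0.0, -1.4]
finger_gap: 0.0495
grip_force: 42.8
```

No contact force going in, so I seat it, release and rise.

jog_arm --gripper '[0.3,0.3,1,1,1,1,1,1]' --pt "0 0 -0.1" --pt "0 0 -0.1" --pt "0 0 -0.1" --pt "0 0 -0.1" --pt "0 0 -0.1" --pt "0 0 -0.1" --pt "0 0 2" --pt "0 0 5" --twist '[0,0,0,0,0,0,0,0]'

```text
clock: 52.65
tcp_pos: [0.4607, 0.3521, 0.129]
orientation: [-0.003, 0.165, 0.986, -0.013]
wrist_force: [-0.4, -0.3, 0.0]
finger_gap: 0.0857
grip_force: 0.0
```

jog_arm --gripper '[1,1,1,1,1,1,1,1]' --pt "0 0 4" --pt "0 0 9" --pt "0 0 14" --pt "-2 -4 14" --pt "-4 -9 14" --pt "-6 -14 14" --pt "-8 -19 14" --pt "-8 -23 14" --twist '[0,0,0,0,0,0,0,0]'

```text
clock: 53.65
tcp_pos: [0.3799, 0.1212, 0.2699]
orientation: [-0.001, 0.165, 0.986, -0.013]
wrist_force: [0.1, 1.0, 0.3]
finger_gap: 0.0857
grip_force: 0.0
```

```bash
python3 - <<'E'
from h import *
c=cam("top");s=cam("scene")
p=c["W"][198:250,203:250].reshape(-1,3);p=p[(p[:,2]>.14)&(p[:,2]<.158)]
print("scan",len(p),cv2.minAreaRect((p[:,:2]*1000).astype(np.float32)),np.median(p[:,2]))
a=cv2.resize(c["image"][100:260,190:400,::-1],(400,305));b=cv2.resize(s["image"][90:250,290:500,::-1],(400,305)); cv2.imwrite("pics/end.png",np.hstack([a,b]))
E
python3 m8.py .187 | grep scene | tail -3;  python3 m8.py .055 | grep scene | tail -3
```

```text
scan 64 ((446.38665771484375, 378.7667236328125), (53.28439712524414, 20.452877044677734), 7.803440093994141) 0.14922130117726984
scene -0.07 223 y [0.1525 0.2227] 0.1836 ztop 0.2277
scene -0.05 187 y [0.1519 0.2225] 0.189 ztop 0.2313
scene -0.03 55 y [0.1516 0.2227] 0.1875 ztop 0.2338
scene -0.07 222 y [0.0234 0.0866] 0.0543 ztop 0.227
scene -0.05 215 y [0.0234 0.0866] 0.0545 ztop 0.2298
scene -0.03 66 y [0.0228 0.0861] 0.0539 ztop 0.2359
```

View pics/end.png

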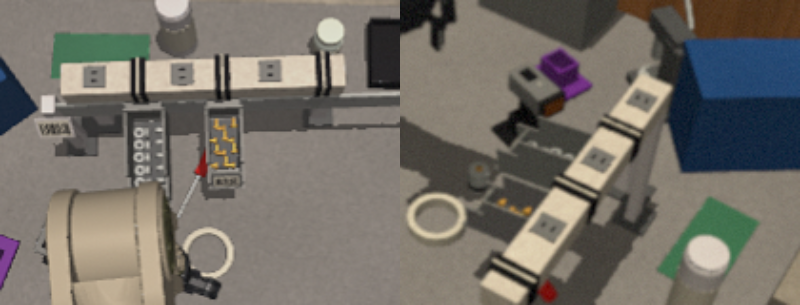

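The scanner stands upright in its stand at (537,85) with its head top at 149 mm, and both bins are still at their clips. I hand in.

```bash
python3 -c "
from workcell import env
print(env.hand_in())"
```

```text
the job is handed in; nothing more can be done
None
```

The job is handed in, and the judge gave no verdict back. The two bins present (long and mid) hang at their markers, the plate and both labels were each scanned for over two seconds, and the scanner is back upright in its stand.

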